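Tap a glued-up panel home in the platen press

ROBOT

A 7-joint arm with a two-finger parallel gripper is mounted at the origin on the work surface. World frame = base frame: x ahead of the robot, y to its left, z up, the work surface at z = 0. Lengths are in m, angles in rad, forces in N, time in s.
With the tool pointing down it reaches from about 0.4 to 0.875 m from the base axis. Payload 6.5 kg.
Tool frame: the origin (TCP) lies between the finger pads; the fingertips stand 25 mm ahead of it and the grasp point (between the pads) lies 6 mm ahead of it; z points along the fingers, y is the direction in which the jaws open and shut (so a half turn about z gives the same grasp; the last joint's range is limited). The gripper opens to 88 mm and grips with 3 to 60 N. Pads are 18 mm wide; open, the fingers measure 123 mm over their backs; the gripper's body (75 mm by 187 mm) begins 45 mm behind the grasp point.
Start: joints at [-1.174, 0.536, -0.004, 1.538, 0.003, 1.067, -0.071], TCP at [0.29, 0.582, 0.264] pointing down, gripper open.
Joint ranges: [-2.7, 2.7], [-0.37, 2.16], [-1.27, 1.26], [0.24, 2.4], [-1.31, 4.45], [0.19, 1.91], [-2.76, 2.76]. Speed limits (rad/s): [2.39, 2.39, 3.14, 3.14, 3.14, 3.14, 3.14].

INTERFACE

Orientations are given as [roll, pitch, yaw] about the fixed x, y, z axes, in that order (R = Rz(yaw) Ry(pitch) Rx(roll)).
In Python, from station import ctrl gives the robot as it stands. The module is installed in compiled form; this text tells all that it offers.
- The arm moves only by the tool apply_moves, never from a script. Its argument "plan" is a list of rows, each a list of 7 numbers: the finger opening in mm, from 0 to 88.1, then the shift along the world's x, y, z in mm, then the turn, a rotation vector about the world's x, y, z in rad. A call has 1 to 20 rows; each row is the pose to reach, as a shift and turn from the pose commanded when the call began; what a row does not reach only later rows make up. A row lasts 1/8 s, in which the tool goes at most 62.5 mm and 10.7 degrees, less where a joint would pass 70% of its speed; a pose out of reach is approached as far as the arm can. A call with a gripper value outside its range is refused whole. The fingers move at their own pace and stop on an object; "squeeze" is the grip in N (left out, the last holds). Time passes only in rows, so rows that repeat a pose let the fingers close. It gives the time, the measured TCP pose, the force and the opening at its end, in the units of the state.
- ctrl.sense(): the state, without advancing time (a new reading comes with each control period).
- ctrl.get_image(name): name is "side" or "top" or "wrist"; returns a dict with "frame" (400x640x3 uint8, red, green, blue), "z_map" (400x640 float32, m along the optical axis (not along the pixel's ray), 0 where there is no reading), "mtx" (3x3 intrinsics, pixels), "distortion" ([k1, k2, p1, p2, k3] as OpenCV has them; the pictures are not rectified), "cam_to_world" (4x4, takes a point from camera to world coordinates); the wrist camera has in their place "T_tool_cam" (4x4, takes a point from camera to tool coordinates, whose origin is the TCP and whose axes are the flange's). Camera axes: x right, y up, looking along -z (the intrinsics and any distortion apply to the point x, -y, -z); pixel columns grow to the right and rows downward; lengths in m; the calibration is good to about 2 mm. A picture is of the moment at which its call begins: read the wrist's pose just before it.
- ctrl.close_job(): hands the job in, once; it reports no verdict.
The state is a dict: "time_s": time; "joint_positions": joint angles; "qd": joint speeds; "tau": joint torques, N m; "position": TCP position; "eef_rot": TCP orientation; "force": force on the tool from outside, world axes, zero at the start; "torque": the same for the moment, N m; "grip_width": opening from 0.0 (shut) to 1.0 (fully open).
Only numpy, scipy, OpenCV 4.12 (cv2) and the standard library are available. Lean on these libraries where they do the work, as an engineer would, in place of code of your own. Each camera call takes 0.05 s, during which the arm holds its last target.

TASK

Put the freshly glued panel under pressure: holding the wooden mallet by its handle, drive the panel in under the press platen with small light taps of under a centimetre, drawing the mallet off between taps, until it meets the back gauge hidden there, without knocking the gauge back. Then lay the mallet flat on its cork mat and, last, pull the raised press lever forward all the way down and leave it down. Move the panel with the mallet only, never the fingers, and leave everything else where it is.

Things in the scene. Friction and masses are not known exactly. Their poses are not given: they have to be found in the camera images.
- press: Grey bench platen press, fixed, 200 mm deep, 250 wide, 205 high. Origin on the table beneath it; x points from its open front to its rear (the way the panel goes in), y left, z up. Bed 28 mm above the table, front edge at x = -62 mm; 8 mm high side guides at y = +-61.5 mm keep the panel straight. Grey cheeks and crown at x = -8 to +68 mm. The space in front of the press is free.
- platen_front (a point): Middle of the lower front edge of the steel platen, 150 x 150 mm, that hangs over the bed (x = -55 to +95 mm of the press); 62 mm above the table when the lever is up. The lever lowers it 12 mm onto the panel.
- panel_near (a point): Middle of the panel's near edge face, half-way up, 39 mm above the table: the face to tap; x points into the press. Panel: white plywood face on pale wood bars, 160 mm (x) x 120 (y) x 22 high, 0.2 to 0.4 kg, loose on the bed between the guides, sliding with 1 to 4 N. Its near edge sticks out of the press front, and still 10 to 30 mm beyond the platen when home.
- panel_far (a point): Middle of the panel's far edge face, half-way up, 160 mm from panel_near along x, hidden under the platen. It starts 30 to 60 mm short of the gauge; home is when it touches the gauge.
- gauge_face (a point): Middle of the front face of the back gauge, a dark steel bar 100 mm wide, 14 mm high, across the bed, hidden under the platen; axes as the press. Set at a different depth each time and clamped by a screw: it stops the panel, but over about 40 N shifts it back, which spoils the setting.
- mallet_head (a point): Centre of the head of a wooden mallet lying flat, 0.21 kg. Head 100 mm along x (the striking faces are its +x and -x ends, 50 mm from this point), 50 mm along y, 44 mm high; the handle runs from it to -y, ending 189 mm from this point. 22 mm above what it lies on.
- mallet_grip (a point): Point on the mallet handle's axis to grip, 60 mm from mallet_head towards the handle end (-y of the mallet), same height and axes. Handle 20 mm wide (x), 24 mm high, flat-sided. The centre of mass is about 20 mm from mallet_head towards here.
- mat: Cork mat 170 x 250 mm (x, y), 4 mm thick, fixed; the mallet lies on it at the start and goes back there, with head and gripped part of the handle over it. Origin at the centre of its underside. It is to the right or the left of the press; a grey tray with paint bottles stands on the other side.
- lever (a joint): Press lever, rad: 0 is fully up (leaning a little backwards), 1.15 fully down (towards the front of the press). Starts between 0 and 0.25, stays where it is left; swings with 3 to 8 N at its grip; with the panel in it stops firmly at 1.10 to 1.13 as the platen bears on it (about 10 N there is plenty). The lever swings about the press's y axis.
- lever_grip (a point): Centre of the lever's black handgrip, a level bar 24 mm thick, 85 mm long, along the press's y, pointing outwards from the end of the steel lever arm on the right (-y) side of the press. It swings at 150 mm from the axis through lever_pivot; its angle from vertical towards the press front is the joint value minus 0.149 rad. About 0.30 m above the table when up, 0.235 m when down.
- lever_pivot (a point): Point on the lever's axis (along the press's y), level with the middle of the handgrip, fixed to the press, 155 mm above the table, at x = +30 mm, y = -202 mm of the press.
- glue_bottle: White glue bottle with a pointed cap, 60 mm across, 135 mm high, origin at its foot: leave alone.
- tape_roll: Roll of paper tape, 92 mm across, 25 mm high, lying flat, origin at its foot: leave alone.
- paint_jar: Paint jar, 64 mm across, 75 mm high, origin at its foot: leave alone.
- flat_brush: Flat brush 220 mm long lying on the table: leave alone.
- brush_jar: Glass jar 76 mm across, 100 mm high, with long brushes standing in it up to 220 mm: leave alone.
Things that resemble listed ones, but are neither listed nor needed, are in the scene too. There is more than one size of the part that bears panel_near; the job needs the larger.

How it is judged:
On the way, in this order (a step that is already met when the one before it is completed fails the run):
1. the first taps have moved the panel in by at least 4 mm, mallet drawn off it, still more than 17 mm short of the gauge (distance of panel_far from where it was at the start of the episode above 0.004 m and x of panel_far in the frame of gauge_face below -0.017 m and contact force between mallet and panel below 0.05 N and value of joint lever below 0.45 rad), for 0.04 s.
2. further taps have brought it within 16 mm but still more than 3 mm short, mallet drawn off again (x of panel_far in the frame of gauge_face between -0.016 and -0.003 m and contact force between mallet and panel below 0.05 N and value of joint lever below 0.45 rad), for 0.04 s.
3. the panel is home, square and within 2 mm of the back gauge, mallet drawn off, lever still up (x of panel_far in the frame of gauge_face above -0.002 m and angle between the x axis of panel_far and the x axis of press, either way round below 0.04 rad and contact force between mallet and panel below 0.05 N and value of joint lever below 0.45 rad), for 0.1 s.
4. the mallet lies released on its cork mat, lever still up (x of panel_far in the frame of gauge_face above -0.002 m and angle between the x axis of panel_far and the x axis of press, either way round below 0.04 rad and x of mallet_head in the frame of mat between -0.08 and 0.08 m and y of mallet_head in the frame of mat between -0.12 and 0.12 m and x of mallet_grip in the frame of mat between -0.08 and 0.08 m and y of mallet_grip in the frame of mat between -0.12 and 0.12 m and z of mallet_head in the frame of mat below 0.03 m and angle between mallet_head's own z axis and vertical below 0.12 rad and linear speed of mallet below 0.02 m/s and contact force between the fingers and mallet below 0.05 N and value of joint lever below 0.45 rad), for 0.2 s.
5. the lever is fully down and the platen bears on the panel (x of panel_far in the frame of gauge_face above -0.002 m and angle between the x axis of panel_far and the x axis of press, either way round below 0.04 rad and value of joint lever above 1.08 rad and contact force between platen and panel above 3 N), for 0.2 s.
At the end, for the whole second after the job is handed in: Panel within 2 mm of the back gauge and square (0.04 rad), gauge shifted by 3 mm at most; mallet flat, released and still on the cork mat, head centre and grip point over it; lever at 1.08 rad or more, platen bearing on the panel with over 3 N; bystanders within 20 mm of their places (all of step 5 and x of mallet_head in the frame of mat between -0.08 and 0.08 m and y of mallet_head in the frame of mat between -0.12 and 0.12 m and x of mallet_grip in the frame of mat between -0.08 and 0.08 m and y of mallet_grip in the frame of mat between -0.12 and 0.12 m and z of mallet_head in the frame of mat below 0.03 m and angle between mallet_head's own z axis and vertical below 0.12 rad and linear speed of mallet below 0.02 m/s and contact force between the fingers and mallet below 0.05 N and linear speed of panel below 0.01 m/s and velocity of joint lever below 0.05 rad/s); the robot touches nothing.
It fails at once if the back gauge is knocked back by more than 3 mm (distance of gauge_face from where it was at the start of the episode above 0.003 m).
It fails at once if the panel is touched by the fingers (contact force between the fingers and panel above 0.5 N).
It fails at once if the panel is struck hard (it moves faster than 0.3 m/s) (linear speed of panel above 0.3 m/s).
It fails at once if a bystander (bottle, tape, jars, brush) is moved by more than 20 mm (distance of any of glue_bottle, tape_roll, paint_jar, flat_brush, brush_jar from where it was at the start of the episode above 0.02 m).
It also fails if it takes over 72 s, if anything falls off the work surface, if the arm or the gripper's body presses on something with over 40 N, if the wrist force passes 120 N, or if a joint passes its speed limit or range.

## Working session

There is one attempt and no reset: what is moved stays moved. The work goes in short steps, Python scripts to look and compute and a tool call to move; the robot and the scene stay as the last step left them, time stands still between calls to the robot, and variables do not carry over. Pictures are saved under pics/ and viewed, and the job is handed in when it is done.

Besides the shell and the picture viewer there is one more tool, called after "Request:" as a command line: name --pt "numbers of a row" for each row, then --argument value for the rest. apply_moves: Moves the arm, as the interface text tells. Its arguments: {"type":"object","properties":{"plan":{"type":"array","items":{"type":"array","items":{"type":"number"}}},"squeeze":{"type":"number"}},"required":["plan"]}

```bash
mkdir -p pics; python3 - <<'E'
from station import ctrl
import cv2,numpy as np
s=ctrl.sense();print({k:np.round(v,3).tolist() for k,v in s.items()})
for n in("side","top","wrist"):
    d=ctrl.get_image(n);cv2.imwrite(f"pics/{n}0.png",d["frame"][:,:,::-1]);np.savez(f"{n}0.npz",**d)
    print(n,d["mtx"].tolist(),d["distortion"],np.round(d.get("cam_to_world",d.get("T_tool_cam")),3).tolist())
E
```

```text
{'time_s': 0.0, 'joint_positions': [-1.174, 0.537, -0.004, 1.539, 0.003, 1.067, -0.071], 'qd': [0.002, 0.002, -0.0, -0.001, -0.0, -0.001, 0.0], 'tau': [-0.001, -57.099, 0.99, -25.161, -0.056, 0.018, 0.0], 'position': [0.29, 0.581, 0.263], 'eef_rot': [-3.14, 0.0, 2.679], 'force': [-1.007, 0.732, -0.254], 'torque': [0.069, 0.032, -0.026], 'grip_width': 1.001}
side [[478.60198317612344, 0.0, 323.36498933367835], [0.0, 478.60198317612344, 199.91861698388973], [0.0, 0.0, 1.0]] [-0.14429517  0.          0.          0.          0.        ] [[0.788, 0.417, -0.453, -0.154], [-0.615, 0.52, -0.592, -0.875], [-0.011, 0.745, 0.667, 1.18], [0.0, 0.0, 0.0, 1.0]]
top [[449.21300501099705, 0.0, 319.79838071105877], [0.0, 449.21300501099705, 204.1864819748714], [0.0, 0.0, 1.0]] [0.03478262 0.         0.         0.         0.        ] [[0.018, 0.997, -0.074, 0.422], [-1.0, 0.017, -0.01, -0.004], [-0.008, 0.074, 0.997, 1.581], [0.0, 0.0, 0.0, 1.0]]
wrist [[299.39841672747286, 0.0, 323.8091323516842], [0.0, 299.39841672747286, 195.0968521118032], [0.0, 0.0, 1.0]] [-0.00439988  0.          0.          0.          0.        ] [[-0.001, 0.952, 0.306, 0.079], [1.0, 0.001, 0.001, 0.001], [0.001, 0.306, -0.952, -0.12], [0.0, 0.0, 0.0, 1.0]]
```

View pics/side0.png

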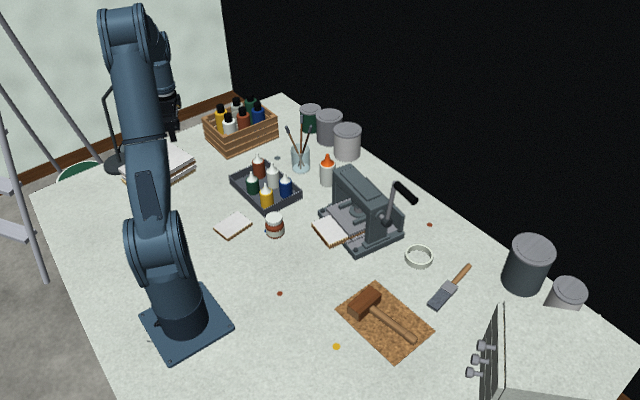

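View pics/top0.png

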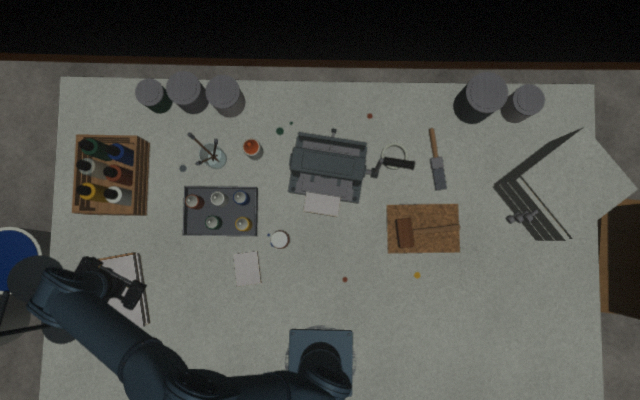

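View pics/wrist0.png

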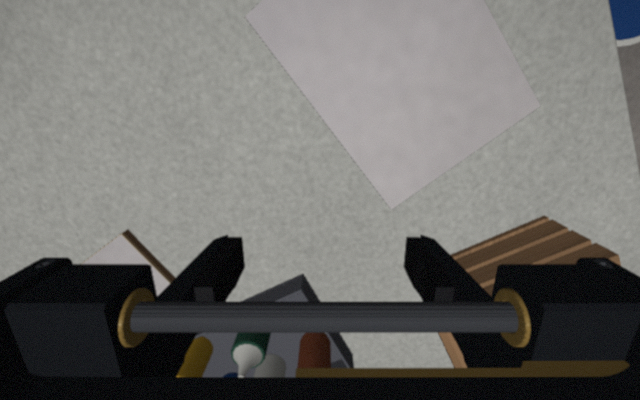

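The side view shows the press at (365,210), with its lever grip at (405,192). The panel is at (340,230), the mallet on the cork mat at (385,315), and the tape at (418,257). In the top view, the panel's near edge is at about (322,214), the mallet head at (404,232), the mat at (423,228), and the lever grip at (400,163), above the tape.

```bash
cat > h.py <<'E'
import numpy as np,cv2
def load(n): return dict(np.load(n))
def ray(d,px,T=None):
    p=np.array(px,float).reshape(-1,1,2)
    u=cv2.undistortPoints(p,d["mtx"],d["distortion"]).reshape(-1,2)
    T=d["cam_to_world"] if T is None else T
    v=np.c_[u[:,0],-u[:,1],-np.ones(len(u))]@T[:3,:3].T
    return T[:3,3],v
def onz(d,px,z,T=None):
    o,v=ray(d,px,T); return o+v*((z-o[2])/v[:,2])[:,None]
def proj(d,P,T=None):
    T=d["cam_to_world"] if T is None else T
    P=np.atleast_2d(P); c=(P-T[:3,3])@T[:3,:3]; c=c*[1,-1,-1]
    return cv2.projectPoints(c,np.zeros(3),np.zeros(3),d["mtx"],d["distortion"])[0].reshape(-1,2)
def tri(d1,p1,d2,p2):
    o1,v1=ray(d1,[p1]);o2,v2=ray(d2,[p2]);v1=v1[0];v2=v2[0]
    A=np.c_[v1,-v2];t=np.linalg.lstsq(A,o2-o1,rcond=None)[0]
    a=o1+t[0]*v1;b=o2+t[1]*v2;return (a+b)/2,np.linalg.norm(a-b)
def wT(s,d):
    from scipy.spatial.transform import Rotation as R
    T=np.eye(4);T[:3,:3]=R.from_euler('xyz',s["eef_rot"]).as_matrix();T[:3,3]=s["position"];return T@d["T_tool_cam"]
E
python3 - <<'E'
from h import *
for n,b in(("top",(275,120,475,265)),("side",(300,145,450,370))):
    d=load(n+"0.npz");im=d["frame"][b[1]:b[3],b[0]:b[2],::-1]
    k=4 if n=="top" else 2.6
    cv2.imwrite(f"pics/{n}0c.png",cv2.resize(im,None,fx=k,fy=k,interpolation=cv2.INTER_CUBIC))
d=load("top0.npz")
hsv=cv2.cvtColor(d["frame"],cv2.COLOR_RGB2HSV)
def big(m,box,name,z):
    mm=np.zeros_like(m);x0,y0,x1,y1=box;mm[y0:y1,x0:x1]=m[y0:y1,x0:x1]
    c=max(cv2.findContours(mm,0,1)[0],key=cv2.contourArea)
    r=cv2.boxPoints(cv2.minAreaRect(c));w=onz(d,r,z)
    e=np.linalg.norm(np.diff(w,axis=0),axis=1)
    print(name,r.round(1).tolist(),w.mean(0).round(4),e.round(3),np.degrees(np.arctan2(*(w[1]-w[0])[[1,0]])).round(2),np.degrees(np.arctan2(*(w[2]-w[1])[[1,0]])).round(2));return w
brown=((hsv[...,0]<22)&(hsv[...,1]>70)).astype(np.uint8)
big(brown,(370,195,475,262),"mat",.004)
print(hsv[232,404],hsv[215,440],hsv[205,322],hsv[222,250])
head=((hsv[...,0]<22)&(hsv[...,1]>90)&(hsv[...,2]<110)).astype(np.uint8)
big(head,(390,210,420,255),"head",.048)
E
```

```text
mat [[387.0, 204.0], [459.0, 204.0], [459.0, 252.0], [387.0, 252.0]] [ 0.4621 -0.3504  0.004 ] [0.251 0.167 0.249] -89.02 179.65
[ 13 141  76] [ 15 130 106] [ 20  11 139] [ 20 134  61]
head [[390.0, 210.0], [419.0, 210.0], [419.0, 252.0], [390.0, 252.0]] [ 0.4496 -0.2785  0.048 ] [0.098 0.142 0.098] -89.0 -179.97
```

View pics/top0c.png

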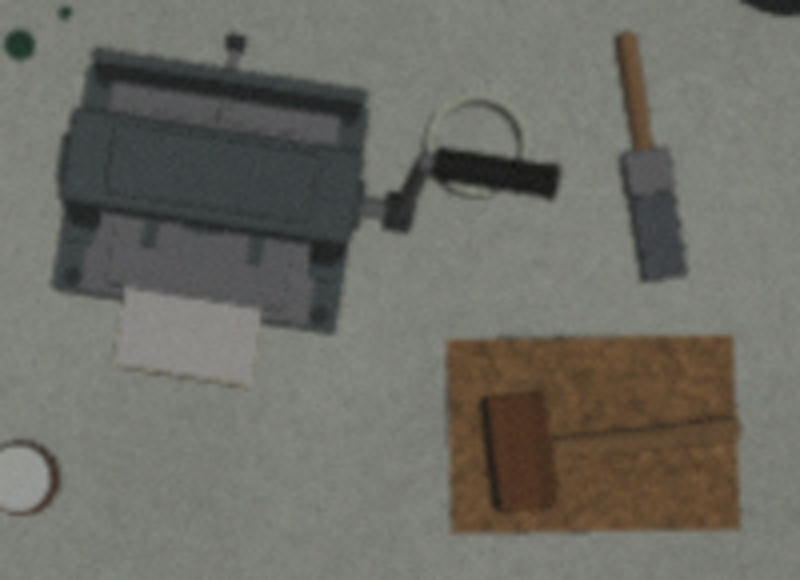

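View pics/side0c.png

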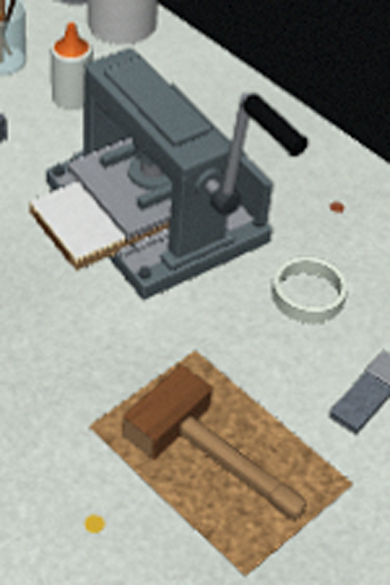

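```bash
python3 - <<'E'
from h import *
d=load("top0.npz");s=load("side0.npz")
T=lambda x,y:(x/4+275-.4,y/4+120-.4)
S=lambda x,y:(x/2.6+300-.3,y/2.6+145-.3)
print("panel top near L,R (top cam)",onz(d,[T(118,367),T(250,386)],.05).round(4))
print("panel (side)",onz(s,[S(30,207),S(78,267)],.05).round(4))
print("mat side cam",onz(s,[S(92,427),S(200,351),S(352,485),S(246,576)],.004).round(4))
# mallet head top from side
print("head top",onz(s,[S(124,414),S(184,366),S(213,382),S(152,433)],.048).round(4))
print("handle end",onz(s,[S(300,505)],.03).round(4))
print("lever grip ends", tri(d,T(437,165),s,S(248,102)),tri(d,T(557,181),s,S(300,145)))
print("tape",onz(d,[T(475,147)],.025).round(3))
print("press base corners z0 top",onz(d,[T(55,290),T(335,332),T(95,50),T(366,92)],.028).round(4))
print("wing crown top",onz(d,[T(75,110),T(362,160),T(62,195),T(345,243)],.205).round(4))
E
```

```text
panel top near L,R (top cam) [[ 0.5101  0.0639  0.05  ]
 [ 0.4958 -0.049   0.05  ]]
panel (side) [[ 0.5067  0.0573  0.05  ]
 [ 0.4899 -0.0632  0.05  ]]
mat side cam [[ 0.3748 -0.2331  0.004 ]
 [ 0.5452 -0.2285  0.004 ]
 [ 0.5481 -0.4733  0.004 ]
 [ 0.381  -0.4793  0.004 ]]
head top [[ 0.3936 -0.2657  0.048 ]
 [ 0.49   -0.2573  0.048 ]
 [ 0.5003 -0.2949  0.048 ]
 [ 0.4011 -0.3042  0.048 ]]
handle end [[ 0.4714 -0.4639  0.03  ]]
lever grip ends (array([ 0.64332916, -0.17228304,  0.30510168]), np.float64(0.0019048911642852143)) (array([ 0.63381822, -0.25826935,  0.3069435 ]), np.float64(0.0006674241567556625))
tape [[ 0.709 -0.243  0.025]]
press base corners z0 top [[ 0.5774  0.1209  0.028 ]
 [ 0.545  -0.1225  0.028 ]
 [ 0.7893  0.0906  0.028 ]
 [ 0.7558 -0.1471  0.028 ]]
wing crown top [[ 0.7001  0.0943  0.205 ]
 [ 0.6645 -0.1283  0.205 ]
 [ 0.6335  0.1029  0.205 ]
 [ 0.5998 -0.1159  0.205 ]]
```

Request:
apply_moves --pt "88 30 -42 46 0 0 -0.06" --pt "88 70 -82 96 0 0 -0.12" --pt "88 100 -132 136 0 0 -0.18" --pt "88 130 -182 156 0 0 -0.24" --pt "88 160 -232 156 0 0 -0.3" --pt "88 190 -282 156 0 0 -0.36" --pt "88 210 -337 156 0 0 -0.42" --pt "88 220 -397 156 0 0 -0.48" --pt "88 230 -457 156 0 0 -0.54" --pt "88 230 -517 156 0 0 -0.6" --pt "88 230 -577 156 0 0 -0.66" --pt "88 230 -637 156 0 0 -0.72" --pt "88 225 -697 156 0 0 -0.78" --pt "88 210 -757 156 0 0 -0.84" --pt "88 200 -812 136 0 0 -0.9" --pt "88 180 -862 106 0 0 -0.96" --pt "88 165 -902 66 0 0 -1.01" --pt "88 160 -922 36 0 0 -1.01" --pt "88 160 -922 36 0 0 -1.01" --pt "88 160 -922 36 0 0 -1.01"

```text
time_s: 2.65
position: [0.4511, -0.3396, 0.3006]
eef_rot: [3.141, 0.0, 1.67]
force: [1.0, -0.5, 1.3]
grip_width: 1.0
```

```bash
python3 - <<'E'
from station import ctrl
from h import *
s=ctrl.sense();print({k:np.round(v,3).tolist() for k,v in s.items() if k in("time_s","position","eef_rot","joint_positions","force")})
d=ctrl.get_image("wrist");cv2.imwrite("pics/w1.png",d["frame"][:,:,::-1]);d["W"]=wT(s,d);np.savez("w1.npz",**d)
d=ctrl.get_image("top");cv2.imwrite("pics/t1.png",d["frame"][:,:,::-1])
E
```

```text
{'time_s': 2.65, 'joint_positions': [0.09, 0.398, 0.626, 1.758, -0.263, 1.069, 0.905], 'position': [0.451, -0.34, 0.301], 'eef_rot': [3.141, 0.0, 1.67], 'force': [1.024, -0.47, 1.253]}
```

View pics/w1.png

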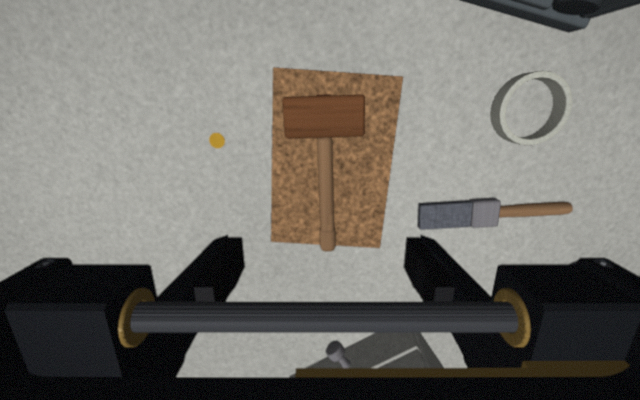

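The wrist view shows the mallet head at about (324,115), its handle running down to (328,248), and the mat around it. I'll segment the handle and head next.

```bash
python3 - <<'E'
from h import *
d=load("w1.npz");W=d["W"];im=d["frame"][:,:,::-1]
c=cv2.resize(im[60:260,240:420],None,fx=3.3,fy=3,interpolation=cv2.INTER_CUBIC)
c=cv2.resize(im[60:260,240:420],None,fx=3,fy=3,interpolation=cv2.INTER_CUBIC);cv2.imwrite("pics/w1c.png",c)
hsv=cv2.cvtColor(d["frame"],cv2.COLOR_RGB2HSV)
lab=cv2.cvtColor(d["frame"],cv2.COLOR_RGB2LAB).astype(int)
for r in(110,120,160,180,200,220):
    print(r,[tuple(hsv[r,q]) for q in (280,300,326,345)])
z=d["z_map"]
for r in (115,160,200,230): print(r,z[r,300:350:3].round(3))
E
```

```text
110 [(np.uint8(14), np.uint8(112), np.uint8(128)), (np.uint8(11), np.uint8(148), np.uint8(110)), (np.uint8(12), np.uint8(142), np.uint8(108)), (np.uint8(12), np.uint8(142), np.uint8(106))]
120 [(np.uint8(15), np.uint8(115), np.uint8(153)), (np.uint8(13), np.uint8(146), np.uint8(108)), (np.uint8(12), np.uint8(148), np.uint8(105)), (np.uint8(13), np.uint8(144), np.uint8(106))]
160 [(np.uint8(14), np.uint8(115), np.uint8(144)), (np.uint8(15), np.uint8(114), np.uint8(136)), (np.uint8(14), np.uint8(105), np.uint8(136)), (np.uint8(15), np.uint8(115), np.uint8(133))]
180 [(np.uint8(14), np.uint8(112), np.uint8(161)), (np.uint8(15), np.uint8(114), np.uint8(136)), (np.uint8(15), np.uint8(110), np.uint8(132)), (np.uint8(15), np.uint8(116), np.uint8(147))]
200 [(np.uint8(14), np.uint8(114), np.uint8(141)), (np.uint8(14), np.uint8(118), np.uint8(136)), (np.uint8(14), np.uint8(107), np.uint8(131)), (np.uint8(14), np.uint8(112), np.uint8(159))]
220 [(np.uint8(14), np.uint8(116), np.uint8(128)), (np.uint8(15), np.uint8(118), np.uint8(164)), (np.uint8(14), np.uint8(104), np.uint8(127)), (np.uint8(15), np.uint8(120), np.uint8(134))]
115 [0.361 0.361 0.36  0.361 0.363 0.362 0.362 0.361 0.363 0.361 0.36  0.361
 0.361 0.    0.363 0.361 0.361]
160 [0.423 0.422 0.423 0.424 0.421 0.424 0.391 0.388 0.388 0.387 0.389 0.424
 0.422 0.422 0.424 0.424 0.423]
200 [0.439 0.441 0.441 0.44  0.442 0.441 0.442 0.407 0.    0.405 0.405 0.412
 0.441 0.44  0.442 0.441 0.44 ]
230 [0.455 0.455 0.455 0.455 0.455 0.456 0.457 0.42  0.419 0.418 0.421 0.422
 0.455 0.456 0.456 0.455 0.454]
```

View pics/w1c.png

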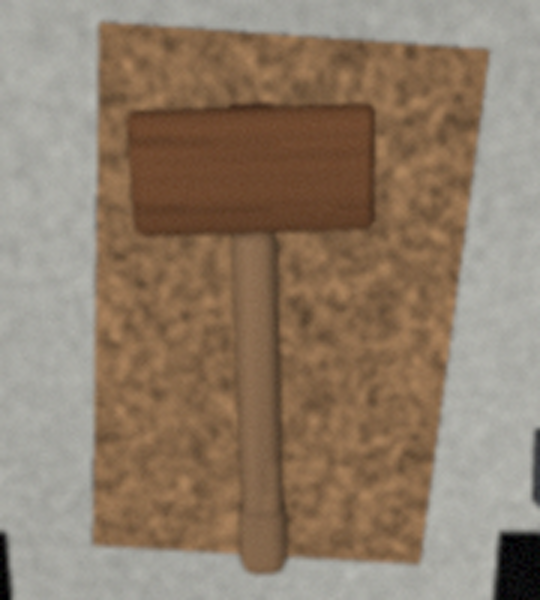

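Depth separates the mallet cleanly, so I'll back-project it and fit the head and handle.

```bash
cat >> h.py <<'E'
def cloud(d,T):
    z=d["z_map"];v,u=np.nonzero(z>0)
    p=cv2.undistortPoints(np.c_[u,v].astype(float).reshape(-1,1,2),d["mtx"],d["distortion"]).reshape(-1,2)
    zz=z[v,u][:,None];c=np.c_[p[:,0],-p[:,1],-np.ones(len(p))]*zz
    return c@T[:3,:3].T+T[:3,3],np.c_[u,v]
E
python3 - <<'E'
from h import *
d=load("w1.npz");P,uv=cloud(d,d["W"])
m=(P[:,0]>.36)&(P[:,0]<.57)&(P[:,1]>-.49)&(P[:,1]<-.22)&(P[:,2]<.1)
Q=P[m];print("mat z",np.median(Q[Q[:,2]<.015,2]))
H=Q[(Q[:,2]>.040)];print("head z",np.median(H[:,2]),len(H))
r=cv2.minAreaRect(H[:,:2].astype(np.float32)*1000);print(r)
h=Q[(Q[:,2]>.026)&(Q[:,2]<.041)&(Q[:,1]<r[0][1]/1000-.035)&(Q[:,1]>-.44)]
print("handle z",np.median(h[:,2]))
ys=np.arange(-.43,-.31,.01);xs=[]
for y in ys:
    a=h[abs(h[:,1]-y)<.005,0];xs.append((a.min()+a.max())/2 if 0 else np.mean(a));
k=np.polyfit(ys,xs,1);print("handle x=",k,"yaw",np.degrees(np.arctan(-k[0])),"at y -.34",np.polyval(k,-.34))
print("head on line",np.polyval(k,r[0][1]/1000))
c=onz(d,[(r_) for r_ in [(240+100/3,60+22/3),(240+489/3,60+49/3),(240+419/3,60+563/3),(240+93/3,60+543/3)]],.004,d["W"]);print("mat",c.round(4),c.mean(0))
E
```

```text
mat z 0.00322276460325005
head z 0.04745538040011835 3452
((455.63165283203125, -359.1880798339844), (99.90019226074219, 207.27894592285156), 7.956210136413574)
handle z 0.03711637979506252
handle x= [nan nan] yaw nan at y -.34 nan
head on line nan
mat [[ 0.3752 -0.2284  0.004 ]
 [ 0.5432 -0.2227  0.004 ]
 [ 0.5515 -0.4709  0.004 ]
 [ 0.3831 -0.476   0.004 ]] [ 0.4632356  -0.34948786  0.004     ]
  return _methods._mean(a, axis=axis, dtype=dtype,
  ret = ret.dtype.type(ret / rcount)
```

```bash
python3 - <<'E'
from h import *
d=load("w1.npz");P,uv=cloud(d,d["W"])
m=(P[:,0]>.36)&(P[:,0]<.57)&(P[:,1]>-.49)&(P[:,1]<-.22)&(P[:,2]<.1)
Q=P[m]
H=Q[(Q[:,2]>.044)&(Q[:,1]>-.32)];print("head z",np.median(H[:,2]),len(H))
r=cv2.minAreaRect(H[:,:2].astype(np.float32)*1000);print(r)
h=Q[(Q[:,2]>.028)&(Q[:,2]<.044)]
ys=np.arange(-.43,-.32,.01);xs=[]
for y in ys:
    a=h[abs(h[:,1]-y)<.005,0];xs.append(np.mean(a))
k=np.polyfit(ys,xs,1);print(np.round(xs,4));print("yaw",np.degrees(np.arctan(-k[0])),"at y -.34",np.polyval(k,-.34),"head on line",np.polyval(k,r[0][1]/1000))
E
```

```text
head z 0.0474653445305816 3404
((445.109619140625, -281.4350891113281), (99.82083129882812, 49.71773147583008), 7.133718967437744)
[0.4643 0.4632 0.4618 0.4605 0.4593 0.458  0.4562 0.4551 0.4539 0.4532
 0.4513]
yaw 7.40212861836089 at y -.34 0.4527065100457267 head on line 0.4450980436756225
```

Request:
apply_moves --pt "88 2 -1 -60 0 0 0.028" --pt "88 2 -1 -120 0 0 0.028" --pt "88 2 -1 -180 0 0 0.028" --pt "88 2 -1 -225 0 0 0.028" --pt "88 2 -1 -250 0 0 0.028" --pt "88 2 -1 -265 0 0 0.028" --pt "88 2 -1 -265 0 0 0.028" --pt "10 2 -1 -265 0 0 0.028" --pt "10 2 -1 -265 0 0 0.028" --pt "10 2 -1 -265 0 0 0.028" --pt "10 2 -1 -265 0 0 0.028" --pt "10 2 -1 -265 0 0 0.028" --pt "10 2 -1 -265 0 0 0.028" --pt "10 2 -1 -265 0 0 0.028" --squeeze 40

```text
time_s: 4.5
position: [0.4522, -0.3414, 0.0347]
eef_rot: [3.142, 0.0, 1.697]
force: [1.5, 0.5, -1.5]
grip_width: 0.228
```

```bash
python3 - <<'E'
from h import *
for n in("top","side"):
    d=load(n+"0.npz");P,uv=cloud(d,d["cam_to_world"])
    Q=P[(P[:,0]>.45)&(P[:,0]<.60)&(abs(P[:,1])<.11)&(P[:,2]>.015)&(P[:,2]<.08)]
    # bright panel
    c=d["frame"];hsv=cv2.cvtColor(c,cv2.COLOR_RGB2HSV)
    ok=(P[:,0]>.45)&(P[:,0]<.555)&(abs(P[:,1])<.11)&(P[:,2]>.043)&(P[:,2]<.058)
    Q=P[ok];print(n,len(Q),np.median(Q[:,2]))
    if len(Q)>20:
        r=cv2.minAreaRect(Q[:,:2].astype(np.float32)*1000);print(r,cv2.boxPoints(r).round(1).tolist())
    g=P[(P[:,0]>.5)&(P[:,0]<.8)&(P[:,1]>-.29)&(P[:,1]<-.145)&(P[:,2]>.28)&(P[:,2]<.34)];
    if len(g): print("lever",len(g),g.mean(0),g.min(0),g.max(0))
    g=P[(P[:,0]>.5)&(P[:,0]<.85)&(abs(P[:,1])<.2)&(P[:,2]>.195)&(P[:,2]<.215)];r=cv2.minAreaRect(g[:,:2].astype(np.float32)*1000);print("crown",r,np.median(g[:,2]),cv2.boxPoints(r).round(1).tolist())
    g=P[(P[:,0]>.5)&(P[:,0]<.67)&(abs(P[:,1])<.1)&(P[:,2]>.06)&(P[:,2]<.18)]
    print("above bed hist",np.histogram(g[:,2],bins=np.arange(.06,.181,.01))[0])
E
```

```text
top 522 0.05076660511102338
((531.728759765625, 6.293422698974609), (119.99982452392578, 59.292213439941406), 82.90292358398438) [[494.8999938964844, -49.599998474121094], [553.7000122070312, -56.900001525878906], [568.5999755859375, 62.20000076293945], [509.70001220703125, 69.5]]
lever 293 [ 0.6375319  -0.20714451  0.31259065] [ 0.62090677 -0.25607671  0.28064212] [ 0.65473346 -0.15624117  0.32370879]
crown ((648.8082275390625, -32.68272399902344), (273.26861572265625, 73.47786712646484), 81.60979461669922) 0.20393917518717308 [[592.5, -162.5], [665.2000122070312, -173.1999969482422], [705.0999755859375, 97.0999984741211], [632.4000244140625, 107.80000305175781]]
above bed hist [ 41 608 114  26   5   2   2   3   1  15  24  29]
side 446 0.05024547263676293
((531.1571655273438, 3.8412857055664062), (124.49584197998047, 60.23310852050781), 83.41860961914062) [[494.1000061035156, -54.5], [553.9000244140625, -61.400001525878906], [568.2000122070312, 62.20000076293945], [508.3999938964844, 69.0999984741211]]
lever 272 [ 0.63533378 -0.21481903  0.30928809] [ 0.61850397 -0.26007265  0.28022825] [ 0.65897075 -0.15940253  0.32039522]
crown ((648.0034790039062, -36.3646240234375), (271.310791015625, 71.61143493652344), 81.30191040039062) 0.2040709706392405 [[592.0999755859375, -165.0], [662.9000244140625, -175.89999389648438], [703.9000244140625, 92.30000305175781], [633.0999755859375, 103.0999984741211]]
above bed hist [ 88 602 211 106  26  32  28  17  10  45  83  71]
```

Request:
apply_moves --pt "10 0 0 20 0 0 0" --pt "10 0 0 50 0 0 0" --pt "10 0 0 85 0 0 0" --pt "10 0 40 85 0 0 -0.05" --pt "10 -4 90 85 0 0 -0.1" --pt "10 -8 140 85 0 0 -0.15" --pt "10 -12 190 85 0 0 -0.2" --pt "10 -17 235 85 0 0 -0.25" --pt "10 -22 270 80 0 0 -0.26" --pt "10 -22 290 70 0 0 -0.26" --pt "10 -22 296 60 0 0 -0.26" --pt "10 -22 296 60 0 0 -0.26" --pt "10 -22 296 60 0 0 -0.26"

```text
time_s: 6.12
position: [0.4304, -0.0469, 0.0948]
eef_rot: [3.141, 0.001, 1.435]
force: [-0.4, -0.4, -2.7]
grip_width: 0.222
```

```bash
cat > cap.py <<'E'
import sys
from station import ctrl
from h import *
t=sys.argv[1]
s=ctrl.sense();print({k:np.round(v,4).tolist() for k,v in s.items() if k in("time_s","position","eef_rot","joint_positions","force","grip_width")})
for n in sys.argv[2:]:
    d=ctrl.get_image(n);cv2.imwrite(f"pics/{n}{t}.png",d["frame"][:,:,::-1])
    if n=="wrist": d["W"]=wT(s,d)
    np.savez(f"{n}{t}.npz",**d)
E
python3 cap.py 2 wrist side
```

```text
{'time_s': 6.125, 'joint_positions': [-0.4306, 0.5371, 0.534, 2.2259, -0.5613, 0.5095, 0.4051], 'position': [0.4304, -0.0469, 0.0948], 'eef_rot': [3.1413, 0.0008, 1.4346], 'force': [-0.4303, -0.3948, -2.6539], 'grip_width': 0.2223}
```

View pics/wrist2.png

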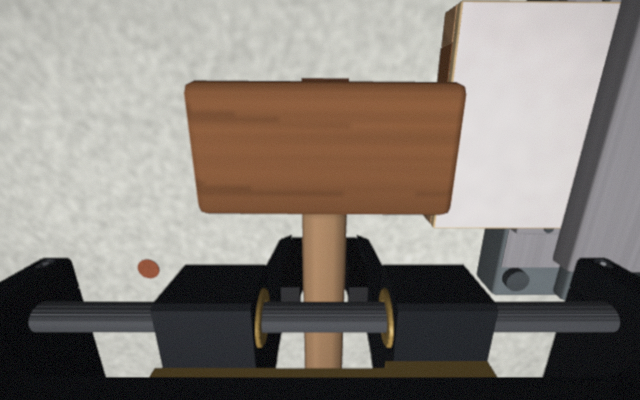

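View pics/side2.png

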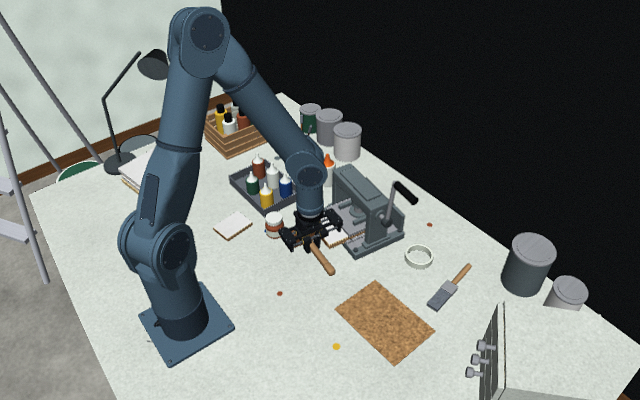

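The wrist view shows the mallet level in the jaws, with its head spanning pixels (185–465, 80–213). The panel's near-right corner is at about (433,225) and the platen edge is on the right. Next I'll measure the head, the panel edge and the jar clearance.

```bash
python3 - <<'E'
from h import *
d=load("wrist2.npz");P,uv=cloud(d,d["W"])
H=P[(P[:,2]>.09)&(P[:,2]<.115)&(P[:,1]>-.03)&(P[:,1]<.06)&(P[:,0]<.51)]
r=cv2.minAreaRect(H[:,:2].astype(np.float32)*1000);print("head",len(H),np.median(H[:,2]),r)
# tilt of head plane
A=np.c_[H[:,:2],np.ones(len(H))];k=np.linalg.lstsq(A,H[:,2],rcond=None)[0];print("plane",k)
Q=P[(P[:,2]>.044)&(P[:,2]<.057)&(P[:,0]>.46)&(P[:,0]<.56)&(abs(P[:,1])<.1)]
print("panel z",np.median(Q[:,2]),len(Q))
r=cv2.minAreaRect(Q[:,:2].astype(np.float32)*1000);print(r,cv2.boxPoints(r).tolist())
# near edge pixels on z=.05 : edge line of white
e=onz(d,[(433,225),(458,4)],.05,d["W"]);print("near edge",e,np.degrees(np.arctan2(e[1,0]-e[0,0],e[1,1]-e[0,1])))
e=onz(d,[(433,225),(562,228)],.05,d["W"]);print("right edge",e)
e=onz(d,[(555,262),(617,30)],.062,d["W"]);print("platen front",e)
for n in("top","side"):
    t=load(n+"0.npz");Pt,_=cloud(t,t["cam_to_world"])
    J=Pt[(Pt[:,2]>.06)&(Pt[:,2]<.085)&(Pt[:,0]<.5)&(Pt[:,0]>.35)&(Pt[:,1]>.05)&(Pt[:,1]<.2)]
    print("jar",J.min(0),J.max(0))
E
```

```text
head 37181 0.10716798247345069 ((437.735595703125, 4.257534027099609), (71.57367706298828, 101.09144592285156), 81.82081604003906)
plane [0.0066041  0.04782754 0.10308762]
panel z 0.049480522232426535 21494
((535.9530029296875, 4.415382385253906), (121.12197875976562, 64.35214233398438), 81.83287048339844) [[495.4999084472656, -50.96042251586914], [559.1994018554688, -60.102359771728516], [576.4061279296875, 59.79118728637695], [512.7066040039062, 68.93312072753906]]
near edge [[ 0.49650124 -0.04811163  0.05      ]
 [ 0.5114729   0.06646647  0.05      ]] 7.444530701041241
right edge [[ 0.49650124 -0.04811163  0.05      ]
 [ 0.57358698 -0.06076808  0.05      ]]
platen front [[ 0.56227396 -0.07549541  0.062     ]
 [ 0.5787072   0.04374772  0.062     ]]
jar [0.38771576 0.11871018 0.06062982] [0.44136979 0.17238266 0.08339258]
jar [0.38619592 0.11488478 0.0600396 ] [0.44263249 0.17120411 0.08302312]
```

Request:
apply_moves --pt "10 0 2 -20 0 0 0" --pt "10 0 3 -35 0 0 0" --pt "10 0 3 -41 0 0 0" --pt "10 0 3 -41 0 0 0" --pt "10 0 3 -41 0 0 0"

```text
time_s: 6.85
position: [0.4305, -0.0426, 0.054]
eef_rot: [3.141, 0.0, 1.437]
force: [-0.7, -0.5, -1.9]
grip_width: 0.221
```

```bash
python3 cap.py 3 wrist
```

```text
{'time_s': 6.85, 'joint_positions': [-0.3593, 0.6165, 0.4334, 2.2293, -0.6434, 0.4165, 0.4685], 'position': [0.4305, -0.0426, 0.054], 'eef_rot': [3.141, 0.0, 1.4366], 'force': [-0.7125, -0.4803, -1.9436], 'grip_width': 0.221}
```

View pics/wrist3.png

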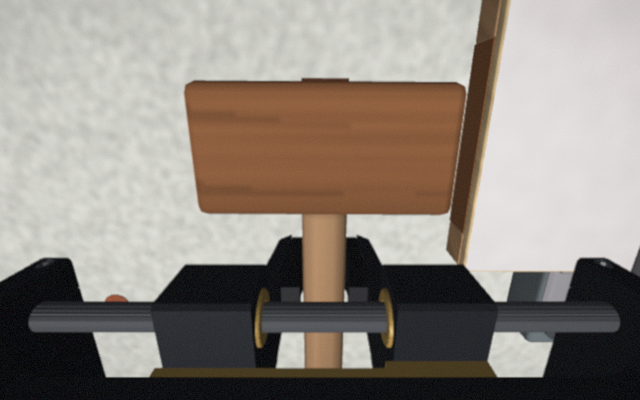

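The head face, edge (464,90)–(450,210), stands just off the panel's near edge, (505,5)–(464,265). I'll compute the gap.

```bash
cat > gap.py <<'E'
import sys
from h import *
d=load(f"wrist{sys.argv[1]}.npz");P,uv=cloud(d,d["W"])
u=np.array([np.cos(.135),-np.sin(.135)]);v=np.array([np.sin(.135),np.cos(.135)])
X=P[:,:2]@u;Y=P[:,:2]@v
s=(Y>-.03)&(Y<.07)
pan=s&(P[:,2]>.046)&(P[:,2]<.053)&(X<.62);ph=(P[:,2]>.06)&(P[:,2]<.075)&(X<.53)&(Y>-.02)&(Y<.05)
def e(m,q,k):
    r=[]
    for y in np.arange(-.02,.07,.006):
        a=X[m&(abs(Y-y)<.003)]
        if len(a)>8:r.append([y,np.percentile(a,q)])
    r=np.array(r);return r
a=e(pan,1,0);b=e(ph,99,0)
print("panel near X",np.median(a[:,1]).round(4),"slope",np.polyfit(a[:,0],a[:,1],1)[0].round(4)," face X",np.median(b[:,1]).round(4),"slope",np.polyfit(b[:,0],b[:,1],1)[0].round(4),"gap mm",1000*(np.median(a[:,1])-np.median(b[:,1])).round(4), "headz",np.median(P[ph,2]))
E
python3 gap.py 3
```

```text
panel near X 0.4237 slope 1.1343  face X 0.4499 slope 0.5724 gap mm -26.200000000000003 headz 0.07050524780516354
```

```bash
python3 - <<'E'
from h import *
d=load("wrist3.npz");W=d["W"]
u=np.array([np.cos(.135),-np.sin(.135)]);v=np.array([np.sin(.135),np.cos(.135)])
f=onz(d,[(464.5,92),(450,208)],.067,W);p=onz(d,[(506,2),(465,265)],.05,W)
for q in (f,p): print(q.round(4),(q[:,:2]@u).round(4),(q[:,:2]@v).round(4))
E
```

```text
[[ 0.4892  0.0324  0.067 ]
 [ 0.484  -0.0093  0.067 ]] [0.4804 0.4809] [0.098 0.056]
[[ 0.5115  0.0609  0.05  ]
 [ 0.4976 -0.0465  0.05  ]] [0.4986 0.4993] [0.1292 0.0209]
```

Request:
apply_moves --pt "10 8 -1 0 0 0 0" --pt "10 14 -2 0 0 0 0" --pt "10 17 -2.3 0 0 0 0" --pt "10 19.5 -2.6 0 0 0 0" --pt "10 22 -3 0 0 0 0" --pt "10 24.5 -3.3 0 0 0 0" --pt "10 24.5 -3.3 0 0 0 0"

```text
time_s: 7.78
position: [0.4551, -0.0456, 0.0537]
eef_rot: [3.141, 0.0, 1.437]
force: [-0.2, 0.4, -2.1]
grip_width: 0.22
```

```bash
python3 cap.py 4 wrist
```

```text
{'time_s': 7.775, 'joint_positions': [-0.3588, 0.6435, 0.4482, 2.1701, -0.6319, 0.4557, 0.456], 'position': [0.4551, -0.0456, 0.0537], 'eef_rot': [3.141, 0.0, 1.437], 'force': [-0.2367, 0.4007, -2.0559], 'grip_width': 0.2202}
```

View pics/wrist4.png

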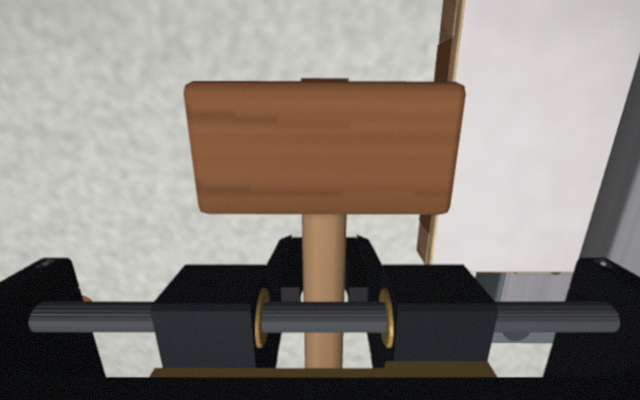

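In the press pose the head face overlaps the panel edge, and the force reads near zero. I'll draw off and measure.

Request:
apply_moves --pt "10 -5 0.7 0 0 0 0" --pt "10 -10 1.3 0 0 0 0" --pt "10 -10 1.3 0 0 0 0"

```text
time_s: 8.2
position: [0.4441, -0.0444, 0.0537]
eef_rot: [-3.141, -0.0, 1.437]
force: [1.1, 0.2, -1.4]
grip_width: 0.223
```

```bash
python3 cap.py 5 wrist
cat > edge.py <<'E'
import sys
from h import *
d=load(f"wrist{sys.argv[1]}.npz");W=d["W"]
u=np.array([np.cos(.135),-np.sin(.135)]);v=np.array([np.sin(.135),np.cos(.135)])
# white panel top: low-saturation bright; find left border in rows 225..255 and 5..70
hsv=cv2.cvtColor(d["frame"],cv2.COLOR_RGB2HSV);g=cv2.cvtColor(d["frame"],cv2.COLOR_RGB2LAB)[...,2].astype(int)
pts=[]
for r in list(range(4,70,4))+list(range(226,256,4)):
    row=g[r,360:560]; # wood strip has high b
    i=np.nonzero(row>140)[0]
    if len(i): pts.append((360+i.max()+1,r))
p=onz(d,pts,.05,W);X=p[:,:2]@u;Y=p[:,:2]@v
k=np.polyfit(Y,X,1);res=X-np.polyval(k,Y)
ok=abs(res)<.002
print("n",ok.sum(),"near X mid",np.polyval(np.polyfit(Y[ok],X[ok],1),.08).round(4),"slope",np.polyfit(Y[ok],X[ok],1)[0].round(4),"median",np.median(X).round(4),"resid",np.abs(res).max().round(4))
f=onz(d,[(464.5,92),(450,208)],.067,W);print("faceX",(f[:,:2]@u).round(4))
E
for i in 3 4 5; do python3 edge.py $i; done
```

```text
{'time_s': 8.2, 'joint_positions': [-0.3591, 0.6321, 0.4422, 2.1959, -0.6365, 0.4395, 0.4613], 'position': [0.4441, -0.0444, 0.0537], 'eef_rot': [-3.1412, -0.0, 1.4366], 'force': [1.0532, 0.2059, -1.3938], 'grip_width': 0.223}
n 25 near X mid 0.5 slope 0.0048 median 0.5001 resid 0.0002
faceX [0.4804 0.4809]
n 25 near X mid 0.5084 slope 0.0023 median 0.5085 resid 0.0002
faceX [0.505  0.5055]
n 25 near X mid 0.5084 slope 0.0008 median 0.5084 resid 0.0002
faceX [0.494  0.4945]
```

View pics/wrist5.png

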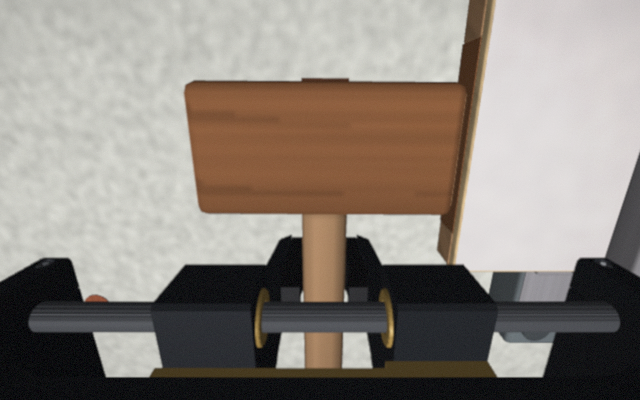

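Request:
apply_moves --pt "10 6 -0.8 0 0 0 0" --pt "10 10 -1.3 0 0 0 0" --pt "10 12.5 -1.7 0 0 0 0" --pt "10 15 -2 0 0 0 0" --pt "10 17.5 -2.4 0 0 0 0" --pt "10 19 -2.6 0 0 0 0" --pt "10 19 -2.6 0 0 0 0" --pt "10 14 -1.9 0 0 0 0" --pt "10 10 -1.3 0 0 0 0" --pt "10 10 -1.3 0 0 0 0"

```text
time_s: 9.5
position: [0.4543, -0.0457, 0.0538]
eef_rot: [-3.141, -0.0, 1.437]
force: [0.5, -0.2, -1.8]
grip_width: 0.22
```

```bash
python3 cap.py 6 wrist;python3 edge.py 6
```

```text
{'time_s': 9.5, 'joint_positions': [-0.3588, 0.6429, 0.4483, 2.1715, -0.632, 0.4556, 0.4561], 'position': [0.4543, -0.0457, 0.0538], 'eef_rot': [-3.1414, -0.0, 1.4366], 'force': [0.5136, -0.2258, -1.7887], 'grip_width': 0.2204}
n 25 near X mid 0.5174 slope 0.0018 median 0.5174 resid 0.0002
faceX [0.5043 0.5048]
```

Request:
apply_moves --pt "10 6 -0.8 0 0 0 0" --pt "10 9 -1.2 0 0 0 0" --pt "10 11 -1.5 0 0 0 0" --pt "10 13 -1.8 0 0 0 0" --pt "10 15 -2 0 0 0 0" --pt "10 15 -2 0 0 0 0" --pt "10 10 -1.3 0 0 0 0" --pt "10 6 -0.8 0 0 0 0" --pt "10 6 -0.8 0 0 0 0"

```text
time_s: 10.68
position: [0.4603, -0.0465, 0.0538]
eef_rot: [-3.141, -0.0, 1.437]
force: [-0.3, 0.1, -1.8]
grip_width: 0.222
```

```bash
python3 cap.py 7 wrist;python3 edge.py 7
```

```text
{'time_s': 10.675, 'joint_positions': [-0.3584, 0.6494, 0.4517, 2.1569, -0.6293, 0.4652, 0.4531], 'position': [0.4603, -0.0465, 0.0538], 'eef_rot': [-3.1415, -0.0001, 1.4366], 'force': [-0.3053, 0.0514, -1.7666], 'grip_width': 0.2215}
n 25 near X mid 0.5234 slope 0.0011 median 0.5234 resid 0.0002
faceX [0.5104 0.5108]
```

View pics/wrist7.png

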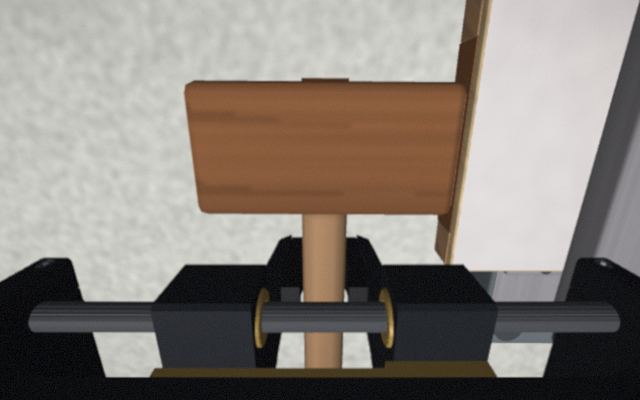

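The platen's front edge, at X≈0.5675, means home lies at X 0.5375–0.5575. One more 6–7 mm tap is safe before I switch to finer ones.

Request:
apply_moves --pt "10 6 -0.8 0 0 0 0" --pt "10 9 -1.2 0 0 0 0" --pt "10 11 -1.5 0 0 0 0" --pt "10 13 -1.8 0 0 0 0" --pt "10 15 -2 0 0 0 0" --pt "10 16 -2.2 0 0 0 0" --pt "10 16 -2.2 0 0 0 0" --pt "10 12 -1.6 0 0 0 0" --pt "10 8 -1.1 0 0 0 0" --pt "10 8 -1.1 0 0 0 0"

```text
time_s: 11.98
position: [0.4683, -0.0476, 0.0538]
eef_rot: [-3.141, -0.0, 1.437]
force: [0.8, 0.1, -1.7]
grip_width: 0.227
```

```bash
python3 cap.py 8 wrist;python3 edge.py 8
```

```text
{'time_s': 11.975, 'joint_positions': [-0.3576, 0.6583, 0.4561, 2.1374, -0.626, 0.478, 0.4491], 'position': [0.4683, -0.0476, 0.0538], 'eef_rot': [-3.1414, -0.0, 1.4366], 'force': [0.7841, 0.0776, -1.7415], 'grip_width': 0.2275}
n 25 near X mid 0.5304 slope 0.0004 median 0.5304 resid 0.0002
faceX [0.5184 0.5189]
```

Request:
apply_moves --pt "10 6 -0.8 0 0 0 0" --pt "10 8 -1.1 0 0 0 0" --pt "10 9.5 -1.3 0 0 0 0" --pt "10 11 -1.5 0 0 0 0" --pt "10 12 -1.6 0 0 0 0" --pt "10 12 -1.6 0 0 0 0" --pt "10 8 -1.1 0 0 0 0" --pt "10 5 -0.7 0 0 0 0" --pt "10 5 -0.7 0 0 0 0"

```text
time_s: 13.15
position: [0.4735, -0.0483, 0.0538]
eef_rot: [3.142, -0.0, 1.437]
force: [-0.5, -0.1, -1.9]
grip_width: 0.222
```

```bash
python3 cap.py 9 wrist;python3 edge.py 9
```

```text
{'time_s': 13.15, 'joint_positions': [-0.357, 0.6639, 0.4587, 2.1248, -0.6239, 0.4859, 0.4466], 'position': [0.4735, -0.0483, 0.0538], 'eef_rot': [3.1415, -0.0, 1.4367], 'force': [-0.5145, -0.1373, -1.9492], 'grip_width': 0.2225}
n 25 near X mid 0.5343 slope 0.0007 median 0.5343 resid 0.0002
faceX [0.5237 0.5242]
```

Request:
apply_moves --pt "10 4 -0.5 0 0 0 0" --pt "10 6.5 -0.9 0 0 0 0" --pt "10 8 -1.1 0 0 0 0" --pt "10 9.5 -1.3 0 0 0 0" --pt "10 9.5 -1.3 0 0 0 0" --pt "10 6 -0.8 0 0 0 0" --pt "10 3 -0.4 0 0 0 0" --pt "10 3 -0.4 0 0 0 0"

```text
time_s: 14.2
position: [0.4765, -0.0487, 0.0538]
eef_rot: [3.141, -0.0, 1.437]
force: [0.8, 0.7, -1.4]
grip_width: 0.224
```

```bash
python3 cap.py 10 wrist;python3 edge.py 10
```

```text
{'time_s': 14.2, 'joint_positions': [-0.3566, 0.6672, 0.4602, 2.1174, -0.6228, 0.4907, 0.4451], 'position': [0.4765, -0.0487, 0.0538], 'eef_rot': [3.1415, -0.0, 1.4366], 'force': [0.7977, 0.6902, -1.373], 'grip_width': 0.2244}
n 25 near X mid 0.5365 slope 0.0023 median 0.5365 resid 0.0002
faceX [0.5267 0.5272]
```

The last tap moved it 2.2 mm where I expected 2.9, so it may have met the gauge. I'll tap gently and read the force while in contact.

Request:
apply_moves --pt "10 4 -0.5 0 0 0 0" --pt "10 5.5 -0.7 0 0 0 0" --pt "10 6.5 -0.9 0 0 0 0" --pt "10 7.5 -1 0 0 0 0" --pt "10 7.5 -1 0 0 0 0"

```text
time_s: 14.88
position: [0.4838, -0.0497, 0.0536]
eef_rot: [-3.141, 0.0, 1.437]
force: [-1.5, -0.5, -1.5]
grip_width: 0.226
```

```bash
python3 cap.py 11 wrist;python3 edge.py 11
```

```text
{'time_s': 14.875, 'joint_positions': [-0.3556, 0.6761, 0.4639, 2.0988, -0.6196, 0.5032, 0.4414], 'position': [0.4838, -0.0497, 0.0536], 'eef_rot': [-3.1408, 0.0, 1.4369], 'force': [-1.5052, -0.4834, -1.5122], 'grip_width': 0.2257}
n 25 near X mid 0.5373 slope 0.0026 median 0.5373 resid 0.0003
faceX [0.5339 0.5344]
```

View pics/wrist11.png

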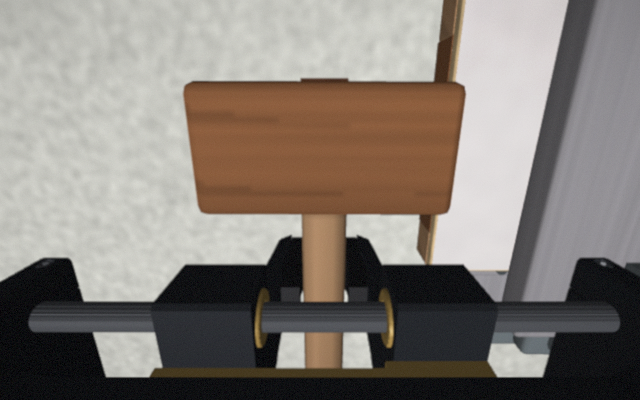

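It is still sliding freely; the face touches at a 3.2 mm apparent gap and the force is about 1.5 N. I'll draw off and keep tapping.

Request:
apply_moves --pt "10 -5 0.7 0 0 0 0" --pt "10 -5 0.7 0 0 0 0" --pt "10 -2 0.3 0 0 0 0" --pt "10 0 0 0 0 0 0" --pt "10 1.5 -0.2 0 0 0 0" --pt "10 3 -0.4 0 0 0 0" --pt "10 3 -0.4 0 0 0 0"

```text
time_s: 15.8
position: [0.4873, -0.0501, 0.0537]
eef_rot: [3.141, 0.0, 1.437]
force: [-1.6, -0.5, -2.2]
grip_width: 0.22
```

```bash
python3 cap.py 12 wrist;python3 edge.py 12
```

```text
{'time_s': 15.8, 'joint_positions': [-0.3551, 0.6795, 0.4653, 2.0908, -0.6186, 0.5075, 0.4398], 'position': [0.4873, -0.0501, 0.0537], 'eef_rot': [3.1414, 0.0001, 1.4369], 'force': [-1.5607, -0.5132, -2.2216], 'grip_width': 0.2197}
n 25 near X mid 0.541 slope 0.0028 median 0.541 resid 0.0001
faceX [0.5376 0.538 ]
```

Still free: it moved 3.7 mm at 1.6 N. Next tap.

Request:
apply_moves --pt "10 -5 0.7 0 0 0 0" --pt "10 -5 0.7 0 0 0 0" --pt "10 -2 0.3 0 0 0 0" --pt "10 0 0 0 0 0 0" --pt "10 1.5 -0.2 0 0 0 0" --pt "10 3 -0.4 0 0 0 0" --pt "10 3 -0.4 0 0 0 0"

```text
time_s: 16.73
position: [0.4903, -0.0505, 0.0537]
eef_rot: [3.142, 0.0, 1.437]
force: [-1.5, 0.2, -1.2]
grip_width: 0.221
```

```bash
python3 cap.py 13 wrist;python3 edge.py 13
```

```text
{'time_s': 16.725, 'joint_positions': [-0.3546, 0.6829, 0.4667, 2.0834, -0.6176, 0.5123, 0.4384], 'position': [0.4903, -0.0505, 0.0537], 'eef_rot': [3.1415, 0.0001, 1.4369], 'force': [-1.4929, 0.2415, -1.1995], 'grip_width': 0.2206}
n 25 near X mid 0.5439 slope 0.0028 median 0.5439 resid 0.0001
faceX [0.5405 0.541 ]
```

Request:
apply_moves --pt "10 -5 0.7 0 0 0 0" --pt "10 -5 0.7 0 0 0 0" --pt "10 -2 0.3 0 0 0 0" --pt "10 0 0 0 0 0 0" --pt "10 1.5 -0.2 0 0 0 0" --pt "10 3 -0.4 0 0 0 0" --pt "10 3 -0.4 0 0 0 0"

```text
time_s: 17.65
position: [0.4919, -0.0508, 0.0534]
eef_rot: [-3.139, -0.0, 1.437]
force: [-5.4, 0.4, 0.8]
grip_width: 0.222
```

```bash
python3 cap.py 14 wrist;python3 edge.py 14
```

```text
{'time_s': 17.65, 'joint_positions': [-0.3541, 0.6863, 0.468, 2.0773, -0.616, 0.5184, 0.4369], 'position': [0.4919, -0.0508, 0.0534], 'eef_rot': [-3.139, -0.0001, 1.437], 'force': [-5.3994, 0.4474, 0.7542], 'grip_width': 0.222}
n 25 near X mid 0.5454 slope 0.0028 median 0.5455 resid 0.0001
faceX [0.5421 0.5426]
```

The tool stalled 1.4 mm short and the force rose to 5.4 N, so this should be the gauge. One more light tap, 1 mm further, to confirm, then draw off.

Request:
apply_moves --pt "10 -8 1.1 0 0 0 0" --pt "10 -8 1.1 0 0 0 0" --pt "10 -4 0.5 0 0 0 0" --pt "10 -2 0.3 0 0 0 0" --pt "10 -0.5 0 0 0 0 0" --pt "10 1 -0.1 0 0 0 0" --pt "10 1 -0.1 0 0 0 0"

```text
time_s: 18.58
position: [0.492, -0.0508, 0.0532]
eef_rot: [-3.137, -0.0, 1.437]
force: [-6.1, -0.1, 1.3]
grip_width: 0.223
```

```bash
python3 cap.py 15 wrist;python3 edge.py 15
```

```text
{'time_s': 18.575, 'joint_positions': [-0.354, 0.6875, 0.4685, 2.0757, -0.6154, 0.5208, 0.4365], 'position': [0.492, -0.0508, 0.0532], 'eef_rot': [-3.1372, -0.0002, 1.4371], 'force': [-6.1348, -0.114, 1.311], 'grip_width': 0.2232}
n 25 near X mid 0.5454 slope 0.0034 median 0.5454 resid 0.0002
faceX [0.5421 0.5425]
```

It did not move under 6 N, so the panel is home. I'll draw off and lift.

Request:
apply_moves --pt "10 -10 1.3 0 0 0 0" --pt "10 -25 3.3 0 0 0 0" --pt "10 -25 3.3 0 0 0 0" --pt "10 -25 3.3 30 0 0 0" --pt "10 -25 3.3 65 0 0 0" --pt "10 -25 3.3 65 0 0 0" --pt "10 -25 3.3 65 0 0 0"

```text
time_s: 19.5
position: [0.469, -0.0474, 0.1182]
eef_rot: [-3.141, -0.0, 1.437]
force: [0.4, 0.1, -1.6]
grip_width: 0.224
```

```bash
python3 cap.py 16 wrist; python3 - <<'E'
from h import *
d=load("wrist16.npz");W=d["W"]
g=cv2.cvtColor(d["frame"],cv2.COLOR_RGB2LAB)[...,2].astype(int)
E
```

```text
{'time_s': 19.5, 'joint_positions': [-0.4609, 0.5433, 0.5867, 2.1274, -0.5205, 0.6135, 0.3613], 'position': [0.469, -0.0474, 0.1182], 'eef_rot': [-3.1414, -0.0001, 1.4373], 'force': [0.3961, 0.0748, -1.5918], 'grip_width': 0.2238}
```

View pics/wrist16.png

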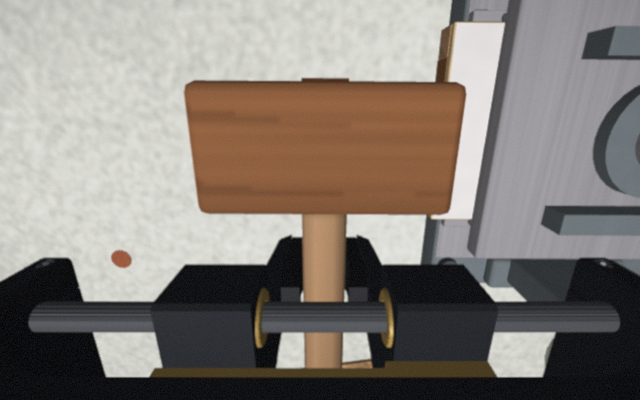

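Panel in place, with the head clear above it. Carrying the mallet back to its mat.

Request:
apply_moves --pt "10 -2 -45 0 0 0 0.05" --pt "10 -5 -95 0 0 0 0.1" --pt "10 -8 -150 0 0 0 0.15" --pt "10 -11 -205 0 0 0 0.2" --pt "10 -14 -255 0 0 0 0.25" --pt "10 -16 -285 -10 0 0 0.26" --pt "10 -17 -294 -30 0 0 0.26" --pt "10 -17 -294 -55 0 0 0.26" --pt "10 -17 -294 -70 0 0 0.26" --pt "10 -17 -294 -78 0 0 0.26" --pt "10 -17 -294 -82 0 0 0.26" --pt "10 -17 -294 -84 0 0 0.26" --pt "10 -17 -294 -84 0 0 0.26"

```text
time_s: 21.18
position: [0.4525, -0.3418, 0.0351]
eef_rot: [3.141, 0.0, 1.697]
force: [-0.4, 0.3, -2.3]
grip_width: 0.22
```

```bash
python3 cap.py 17 wrist side
```

```text
{'time_s': 21.175, 'joint_positions': [0.271, 0.7805, 0.3999, 1.8914, -0.5284, 0.5748, 1.1443], 'position': [0.4525, -0.3418, 0.0351], 'eef_rot': [3.1409, 0.0004, 1.6969], 'force': [-0.3757, 0.2627, -2.2618], 'grip_width': 0.2198}
```

View pics/wrist17.png

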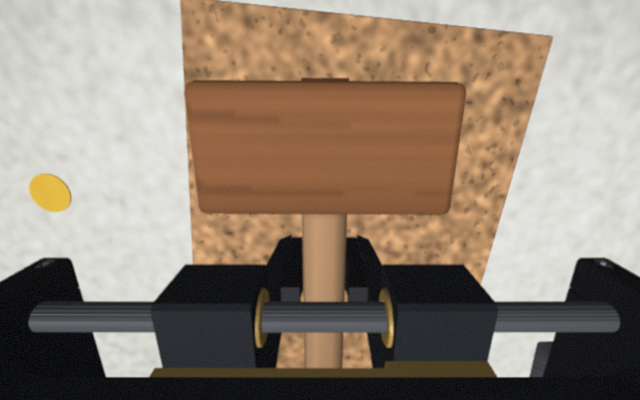

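The mallet is above its original place. I'll lower it the last millimetre, open, wait and rise.

Request:
apply_moves --pt "10 0 0 -1 0 0 0" --pt "10 0 0 -1 0 0 0" --pt "40 0 0 -1 0 0 0" --pt "80 0 0 -1 0 0 0" --pt "88 0 0 -1 0 0 0" --pt "88 0 0 -1 0 0 0" --pt "88 0 0 -1 0 0 0" --pt "88 0 0 20 0 0 0" --pt "88 0 0 70 0 0 0" --pt "88 0 0 130 0 0 0" --pt "88 0 0 190 0 0 0" --pt "88 0 0 250 0 0 0" --pt "88 0 0 265 0 0 0" --pt "88 0 0 265 0 0 0" --pt "88 0 0 265 0 0 0"

```text
time_s: 23.15
position: [0.4515, -0.3409, 0.2982]
eef_rot: [-3.14, -0.002, 1.697]
force: [0.1, 0.7, 0.6]
grip_width: 0.997
```

```bash
python3 cap.py 18 wrist side top; python3 - <<'E'
from h import *
d=load("wrist18.npz");P,uv=cloud(d,d["W"])
Q=P[(P[:,0]>.36)&(P[:,0]<.57)&(P[:,1]>-.49)&(P[:,1]<-.22)&(P[:,2]<.1)]
H=Q[(Q[:,2]>.044)&(Q[:,1]>-.32)];print("head z",np.median(H[:,2]),cv2.minAreaRect(H[:,:2].astype(np.float32)*1000))
for n in("top","side"):
    t=load(n+"18.npz");P,_=cloud(t,t["cam_to_world"])
    g=P[(P[:,0]>.5)&(P[:,0]<.8)&(P[:,1]>-.30)&(P[:,1]<-.145)&(P[:,2]>.24)&(P[:,2]<.34)];
    print("grip cloud",len(g),g.mean(0),g.min(0),g.max(0))
E
```

```text
{'time_s': 23.15, 'joint_positions': [0.0793, 0.4089, 0.6453, 1.7566, -0.2756, 1.071, 0.9453], 'position': [0.4515, -0.3409, 0.2982], 'eef_rot': [-3.1395, -0.0018, 1.6969], 'force': [0.1122, 0.7025, 0.6222], 'grip_width': 0.9974}
head z 0.04748855101969063 ((444.8780517578125, -281.5467529296875), (100.08706665039062, 49.287994384765625), 7.123443603515625)
grip cloud 312 [ 0.63747967 -0.20446903  0.30941996] [ 0.62154864 -0.25694093  0.24358024] [ 0.65602762 -0.15584848  0.32355506]
grip cloud 60 [ 0.63302076 -0.25353982  0.30895673] [ 0.62067952 -0.25946748  0.29351564] [ 0.64531113 -0.23501983  0.32003758]
```

View pics/side18.png

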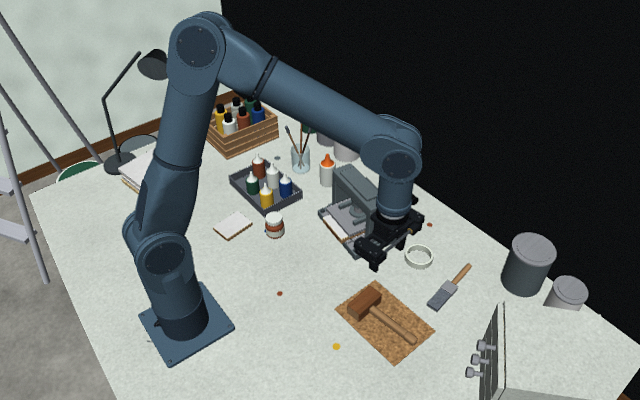

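View pics/top18.png

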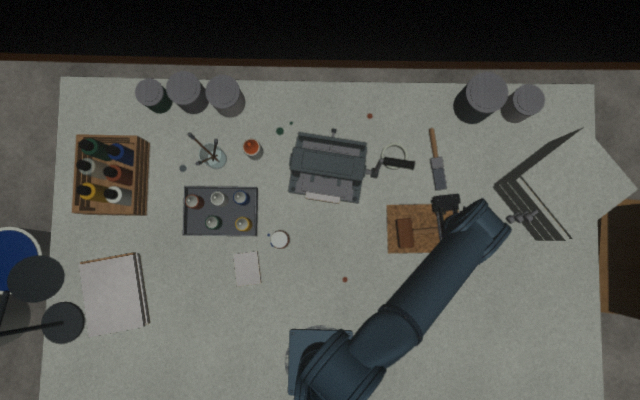

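The mallet is flat on its mat with its head centre at (445,−281.5) mm, as at the start. The lever grip has not moved. Next I'll go above the grip and check it with the wrist camera.

Request:
apply_moves --pt "88 0 0 60 0 0 0" --pt "88 10 10 110 0 0 -0.05" --pt "88 40 30 130 0 0 -0.1" --pt "88 80 55 130 0 0 -0.15" --pt "88 120 80 130 0 0 -0.2" --pt "88 155 102 125 0 0 -0.25" --pt "88 180 119 115 0 0 -0.26" --pt "88 185 122 110 0 0 -0.26" --pt "88 185 122 110 0 0 -0.26"

```text
time_s: 24.42
position: [0.6363, -0.2205, 0.4088]
eef_rot: [-3.139, 0.001, 1.436]
force: [-0.6, -1.1, 0.6]
grip_width: 1.002
```

```bash
python3 cap.py 19 wrist; python3 - <<'E'
from h import *
d=load("wrist19.npz");P,uv=cloud(d,d["W"])
hsv=cv2.cvtColor(d["frame"],cv2.COLOR_RGB2HSV)
m=(P[:,2]>.27)&(P[:,2]<.335)&(P[:,0]>.57)&(P[:,0]<.7)&(P[:,1]>-.3)&(P[:,1]<-.15)
k=hsv[uv[m][:,1],uv[m][:,0],2]<70
Q=P[m][k];u=np.array([.991,-.1346]);v=np.array([.1346,.991])
print(len(Q),Q.min(0),Q.max(0),"X",np.percentile(Q[:,:2]@u,[1,50,99]),"Y",np.percentile(Q[:,:2]@v,[1,99]),"ztop",np.percentile(Q[:,2],97))
E
```

```text
{'time_s': 24.425, 'joint_positions': [-0.138, 0.5433, 0.6642, 1.3049, -0.3277, 1.4039, 0.3747], 'position': [0.6363, -0.2205, 0.4088], 'eef_rot': [-3.1394, 0.0007, 1.4361], 'force': [-0.616, -1.0723, 0.6286], 'grip_width': 1.0017}
3265 [ 0.62290079 -0.25925989  0.27010644] [ 0.65735582 -0.15732963  0.31835312] X [0.65237871 0.66326067 0.67448941] Y [-0.16783725 -0.07051115] ztop 0.3164606423900459
```

View pics/wrist19.png

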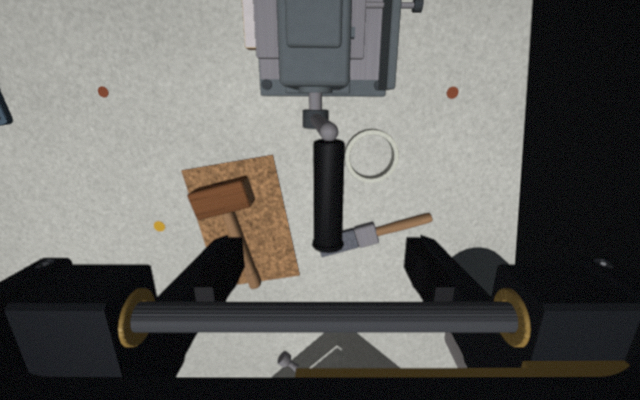

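The black grip bar, (328,140)–(327,250), is centred between the jaws. I'll descend and close gently.

Request:
apply_moves --pt "88 3 0 -40 0 0 0" --pt "88 3 0 -75 0 0 0" --pt "88 3 0 -92 0 0 0" --pt "88 3 0 -98 0 0 0" --pt "88 3 0 -98 0 0 0" --pt "10 3 0 -98 0 0 0" --pt "10 3 0 -98 0 0 0" --pt "10 3 0 -98 0 0 0" --pt "10 3 0 -98 0 0 0" --pt "10 3 0 -98 0 0 0" --pt "10 3 0 -98 0 0 0" --pt "10 3 0 -98 0 0 0" --squeeze 12

```text
time_s: 25.98
position: [0.64, -0.2197, 0.3116]
eef_rot: [-3.141, -0.0, 1.437]
force: [-1.0, -0.3, -0.1]
grip_width: 0.264
```

Request:
apply_moves --pt "10 -9 1.2 0.1 -0.005 -0.035 0" --pt "10 -19 2.6 0.2 -0.01 -0.074 0" --pt "10 -27 3.6 -0.5 -0.014 -0.104 0" --pt "10 -34 4.6 -1.3 -0.018 -0.134 0" --pt "10 -42 5.7 -2.7 -0.022 -0.164 0" --pt "10 -49 6.7 -4.3 -0.026 -0.193 0" --pt "10 -56 7.7 -6.5 -0.03 -0.223 0" --pt "10 -63.5 8.6 -8.9 -0.034 -0.253 0" --pt "10 -70.5 9.6 -11.7 -0.038 -0.282 0" --pt "10 -77.5 10.6 -14.8 -0.042 -0.312 0" --pt "10 -84.5 11.5 -18.3 -0.046 -0.342 0" --pt "10 -91 12.4 -22.1 -0.05 -0.372 0" --pt "10 -91 12.4 -22.1 -0.05 -0.372 0"

```text
time_s: 27.6
position: [0.549, -0.2069, 0.2901]
eef_rot: [2.766, -0.001, 1.437]
force: [-1.9, 2.3, 4.0]
grip_width: 0.264
```

```bash
python3 cap.py 20 side wrist
```

```text
{'time_s': 27.6, 'joint_positions': [-0.1923, 0.2651, 0.6071, 1.9993, -0.4334, 0.594, 0.5575], 'position': [0.549, -0.2069, 0.2901], 'eef_rot': [2.7655, -0.0014, 1.4367], 'force': [-1.9308, 2.3215, 4.0355], 'grip_width': 0.2635}
```

View pics/side20.png

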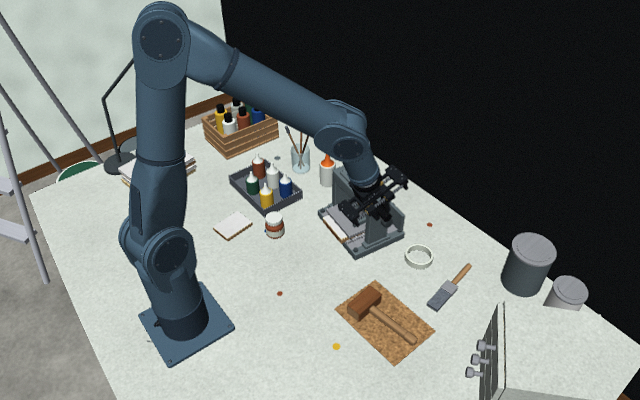

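View pics/wrist20.png

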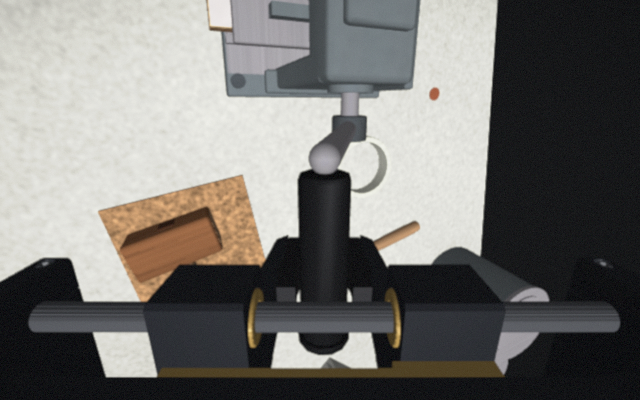

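Request:
apply_moves --pt "10 -6 0.9 -4.1 0 0 0" --pt "10 -12.3 1.7 -8.5 0 0 0" --pt "10 -18 2.4 -13.2 0 0 0" --pt "10 -23.6 3.2 -18.1 0 0 0" --pt "10 -29 3.9 -23.4 0 0 0" --pt "10 -34 4.6 -28.9 0 0 0" --pt "10 -38.7 5.3 -34.6 0 0 0" --pt "10 -38.7 5.3 -34.6 0 0 0"

```text
time_s: 28.7
position: [0.5104, -0.2017, 0.2542]
eef_rot: [2.767, 0.0, 1.437]
force: [7.3, 1.0, -6.5]
grip_width: 0.25
```

```bash
python3 cap.py 21 side wrist
```

```text
{'time_s': 28.7, 'joint_positions': [-0.16, 0.2478, 0.5739, 2.1191, -0.4824, 0.4916, 0.6329], 'position': [0.5104, -0.2017, 0.2542], 'eef_rot': [2.7671, 0.0004, 1.4373], 'force': [7.2679, 0.9651, -6.4884], 'grip_width': 0.2504}
```

View pics/wrist21.png

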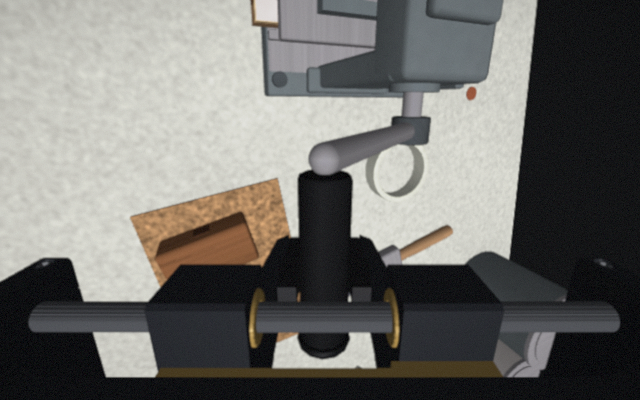

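View pics/side21.png

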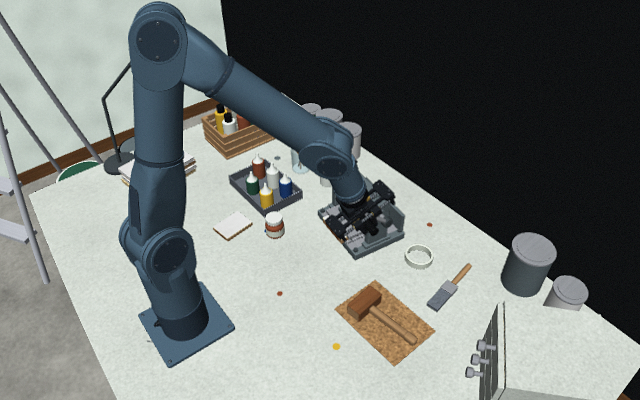

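Request:
apply_moves --pt "10 -1 0.1 -4 0 0 0" --pt "10 -3 0.4 -8 0 0 0" --pt "10 -4.5 0.6 -11 0 0 0" --pt "10 -4.5 0.6 -11 0 0 0"

```text
time_s: 29.3
position: [0.5036, -0.201, 0.2426]
eef_rot: [2.771, -0.002, 1.437]
force: [-6.1, 3.4, 6.7]
grip_width: 0.251
```

Close to the stop now; I'll press along the tangent.

Request:
apply_moves --pt "10 -1.5 0.2 -1.5 0 0 0" --pt "10 -3.3 0.4 -3 0 0 0" --pt "10 -3.3 0.4 -3 0 0 0"

```text
time_s: 29.68
position: [0.5032, -0.2011, 0.2418]
eef_rot: [2.765, -0.0, 1.437]
force: [-2.7, 3.9, 10.7]
grip_width: 0.247
```

```bash
python3 cap.py 22 side top
```

```text
{'time_s': 29.675, 'joint_positions': [-0.1348, 0.2551, 0.5502, 2.1467, -0.5196, 0.4576, 0.6749], 'position': [0.5032, -0.2011, 0.2418], 'eef_rot': [2.7647, -0.0005, 1.437], 'force': [-2.6944, 3.9034, 10.7268], 'grip_width': 0.2467}
```

View pics/side22.png

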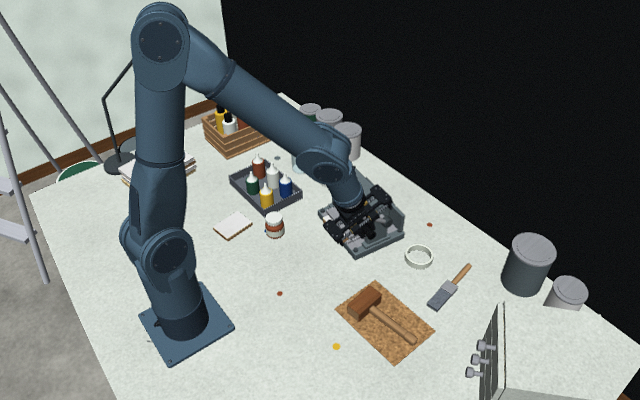

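Request:
apply_moves --pt "10 -1.5 0.2 -1 0 0 0" --pt "10 -3 0.4 -2 0 0 0" --pt "10 -3 0.4 -2 0 0 0" --pt "10 -3 0.4 -2 0 0 0"

```text
time_s: 30.28
position: [0.5029, -0.2011, 0.2415]
eef_rot: [2.759, 0.001, 1.437]
force: [4.6, 3.1, 10.9]
grip_width: 0.244
```

At the firm stop with about 11.6 N tangential. I'll open and back out along the tool axis.

Request:
apply_moves --pt "40 0 0 0 0 0 0" --pt "70 0 0 0 0 0 0" --pt "88 0 0 0 0 0 0" --pt "88 0 0 0 0 0 0" --pt "88 0 0 0 0 0 0" --pt "88 -7 1 18 0 0 0" --pt "88 -18 2.5 47 0 0 0" --pt "88 -36 5 93 0 0 0" --pt "88 -50 0 140 0 0 0" --pt "88 -60 -40 160 0 0 0" --pt "88 -70 -90 170 0 0 0" --pt "88 -80 -140 170 0 0 0" --pt "88 -80 -180 170 0 0 0" --pt "88 -80 -180 170 0 0 0"

```text
time_s: 32.02
position: [0.4186, -0.3833, 0.4085]
eef_rot: [2.769, 0.003, 1.432]
force: [0.1, 0.2, -0.2]
grip_width: 0.999
```

```bash
python3 cap.py 23 side top wrist; python3 - <<'E'
from h import *
u=np.array([.991,-.1346]);v=np.array([.1346,.991])
for n in("top","side"):
    t=load(n+"23.npz");P,uv=cloud(t,t["cam_to_world"])
    X=P[:,:2]@u;Y=P[:,:2]@v;V=t["frame"].max(2)[uv[:,1],uv[:,0]]
    m=(X>.48)&(X<.7)&(Y>-.175)&(Y<-.085)&(P[:,2]>.2)&(P[:,2]<.33)&(V<60)
    if m.sum()>5: print(n,m.sum(),"X",np.percentile(X[m],[2,50,98]),"z",np.percentile(P[m,2],[2,50,98]))
    e=onz(t,[],.05) if 0 else None
    m=(Y>.03)&(Y<.13)&(X>.5)&(X<.565)&(P[:,2]>.044)&(P[:,2]<.055);print("panel X min",np.percentile(X[m],1) if m.sum() else None,"n",m.sum())
E
```

```text
{'time_s': 32.025, 'joint_positions': [-0.1351, 0.167, 1.0468, 1.8526, -0.4813, 0.9723, 0.9753], 'position': [0.4186, -0.3833, 0.4085], 'eef_rot': [2.7687, 0.0025, 1.4319], 'force': [0.1197, 0.246, -0.1524], 'grip_width': 0.9988}
top 208 X [0.51449758 0.52462048 0.53580815] z [0.24405219 0.25232912 0.25781047]
panel X min 0.5422018066645131 n 168
side 102 X [0.51455473 0.51945058 0.53257811] z [0.23945899 0.25125666 0.25667563]
panel X min 0.5422576732125584 n 140
```

View pics/side23.png

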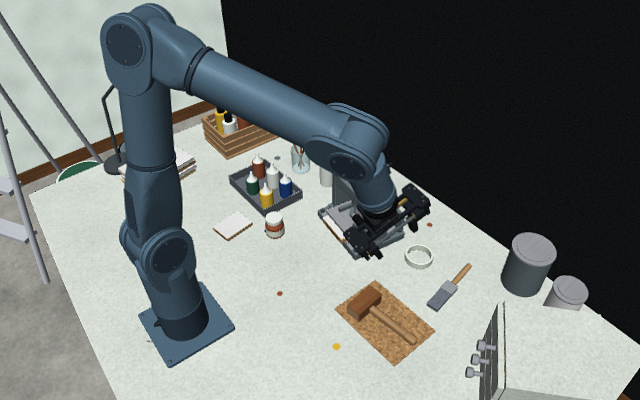

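View pics/wrist23.png

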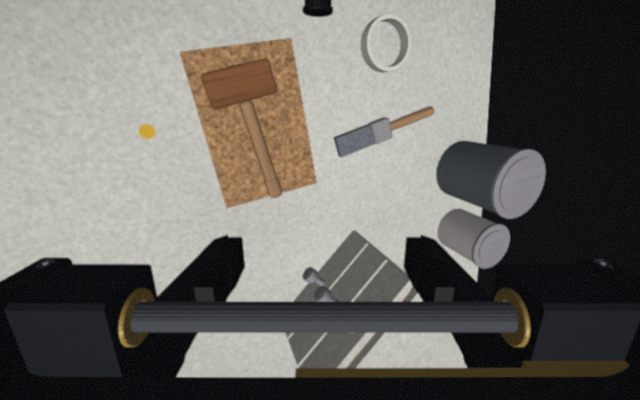

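View pics/top23.png

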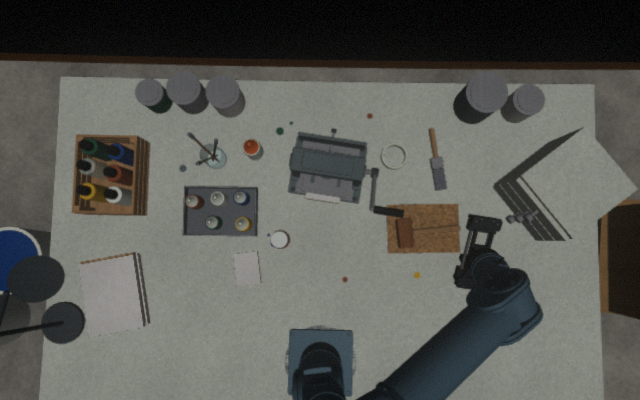

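The lever is down and the arm clear; the mallet and bystanders look unmoved. I'll take one closer wrist look at the lever angle before handing in.

Request:
apply_moves --pt "88 30 40 0 0.02 0.15 0" --pt "88 60 80 0 0.05 0.33 0" --pt "88 90 100 0 0.05 0.372 0" --pt "88 90 100 0 0.05 0.372 0" --pt "88 90 100 0 0.05 0.372 0"

```text
time_s: 32.8
position: [0.5089, -0.2804, 0.4093]
eef_rot: [3.141, -0.0, 1.437]
force: [-0.1, -0.3, 0.2]
grip_width: 0.998
```

```bash
python3 cap.py 24 wrist; python3 - <<'E'
from h import *
u=np.array([.991,-.1346]);v=np.array([.1346,.991])
for t in(19,24):
    d=load(f"wrist{t}.npz");P,uv=cloud(d,d["W"]);X=P[:,:2]@u;Y=P[:,:2]@v
    V=d["frame"].max(2)[uv[:,1],uv[:,0]]
    m=(Y>-.155)&(Y<-.095)&(P[:,2]>.2)&(P[:,2]<.33)&(X>.48)&(X<.7)&(V<75)
    x=X[m];z=P[m,2]
    # circle r=12 fit
    from scipy.optimize import least_squares
    f=least_squares(lambda q:np.hypot(x-q[0],z-q[1])-.012,[np.median(x),np.median(z)-.01],loss="soft_l1",f_scale=.001)
    print(t,m.sum(),"centre X,z",f.x.round(4),"rms",np.sqrt(np.mean(f.fun**2)).round(4))
    dx=f.x[0]-.6525;dz=f.x[1]-.155;print("angle about pivot",np.arctan2(-dx,dz).round(3),"theta",(np.arctan2(-dx,dz)+.149).round(3),"r",np.hypot(dx,dz).round(4))
E
```

```text
{'time_s': 32.8, 'joint_positions': [-0.2773, 0.4229, 0.9919, 1.5779, -0.3615, 1.3375, 0.6249], 'position': [0.5089, -0.2804, 0.4093], 'eef_rot': [3.1411, -0.0004, 1.4369], 'force': [-0.0628, -0.2922, 0.2163], 'grip_width': 0.9976}
19 2153 centre X,z [0.6632 0.3036] rms 0.0006
angle about pivot -0.072 theta 0.077 r 0.149
24 1806 centre X,z [0.5263 0.2409] rms 0.0006
angle about pivot 0.973 theta 1.122 r 0.1527
```

View pics/wrist24.png

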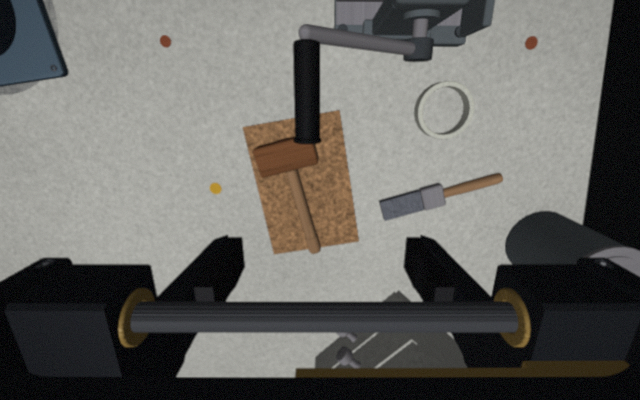

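The lever angle comes out at about 1.12 rad, inside the 1.10–1.13 stop range. Handing in.

```bash
python3 -c "
from station import ctrl
print(ctrl.close_job());print(ctrl.sense()['time_s'])"
```

```text
the job is handed in; nothing more can be done
None
the job is handed in; nothing more can be done
```

I finished all the steps and handed the job in at about 33 s; the system gave no verdict.

- **Taps:** I tapped the panel in with the mallet in nine taps of 0.8–9 mm, drawing off after each. It moved 45.4 mm in all. The last tap stalled early with the force rising to 5.4 N. A tenth tap at 6.1 N did not move it, so I took it to be against the gauge, well under the 40 N limit. I could not see the gauge itself.
- **Mallet:** It lies flat on the cork mat where it started, head centre at (0.445, −0.282) m, and the fingers are off it.
- **Lever:** I gripped it and pulled it down to its firm stop, pressing with about 11.6 N there before letting go. The wrist camera then put it at about 1.12 rad, inside the expected 1.10–1.13.
- **Not measured directly:**
  - The force of the platen on the panel after release; I inferred it from the lever resting at its stop.
  - The panel's final position under the lowered platen was only checked coarsely. The side and top cameras agreed with each other and put its near edge about 3 mm short of the wrist-camera value (0.5422 against 0.5454 m). I put that down to calibration and coarse depth readings, but did not recheck it.
- **Bystanders:** They looked unmoved in the last pictures. I did not measure them one by one.

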